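# Put the griddle's accessories back in its drawer

## Task

Put the griddle's own accessories away: press the release button on the griddle's deck so that its drawer springs out, then lay the flat round press in the wide left bay, the scraper lengthwise in the middle bay and the plain open ring in the right bay (left and right as you face the drawer from the robot), each lying flat on the bay's floor, and push the drawer shut until it latches. The small sauce cup, the canister lid, the citrus reamer and the pepper mill only look similar or stand close by: leave them where they are.

Things in the scene. Friction and masses are not known exactly. Their poses are not given: they have to be found in the camera images.
- release_button: Steel push button, 29 mm wide, in a black bezel at the front right corner of the griddle's deck (deck 90 mm up; the dial at the left corner is not it). Origin: centre of the cap's top, 98 mm up. Goes 6 mm straight down (1 to 5.3 N); drawer freed at 3 mm. The round plate behind (300 mm, top 112 mm up) has its edge 40 mm from the button's centre.
- drawer (a joint): Griddle's drawer: 0 m shut and latched, 0.165 m fully out towards the robot. Freed, a 3 to 4 N spring drives it fully out in about 1 s. Push it shut (about 10 N): it goes to a stop at -0.003, then rests latched at 0. Things in it must be under 55 mm high. The griddle's front face, 330 mm wide, is 16 mm behind the lip's edge when shut, 181 mm when out.
- drawer_lip (a point): Middle of the top front edge of the steel lip on the drawer front, 80 mm up; moves with it. x into the griddle, y left, z up. In mm, from here: lip 12 deep, 12 high; inside x 24..177, y -132..132; floor z -58; walls to z -20, front panel to z 0. Two 10 mm high dividers make bays, mid-depth x 100: left 98 wide, centre y 83; middle 80 wide, y -9; right 80 wide, y -92.
- arepa_press: Arepa press, an accessory: flat steel disc, 76 mm across, 10 mm thick, with an upright cylindrical pale wooden knob, 28 mm across, from 14 to 44 mm above the underside (thin steel neck below). 0.2 to 0.4 kg. Origin: centre of the underside; z up.
- scraper: Griddle scraper, an accessory, lying flat: pale wooden handle 22 mm wide, 28 mm high, from x = -60 to 12 mm, then a short steel bolster and a flat steel blade, 56 mm wide, 2 mm thick, to x = 60 mm. About 90 g, centre of mass near x = -3 mm. Origin: middle of the length, on the underside; x along the handle towards the blade, z up.
- mould_ring: Mould ring, an accessory: plain steel ring, 62 mm across outside, 26 mm high, wall 2.5 mm, open at top and bottom so that the counter shows through it. About 70 g. Origin: centre of the underside; z up.
- sauce_cup: Look-alike of the ring, not an accessory: small steel sauce cup with a floor, tapering from 62 mm across at the rim to 52 mm, 30 mm high. Origin: centre of the underside.
- canister_lid: Look-alike of the press, not an accessory: lid of a storage canister, steel disc 50 mm across on a narrower cork plug, with a pale wooden ball of 22 mm on top, 40 mm high in all. Origin: centre of the underside.
- reamer: Citrus reamer of pale turned wood, 140 mm long, 40 mm thick, with a ribbed pointed head, lying on its side on the counter; not an accessory. Origin: middle of the length, on the underside; x along it towards the head.
- pepper_mill: Glass pepper mill with steel foot and cap, 58 mm across, 166 mm tall, standing upright on the counter; a bystander. Origin: centre of the underside.
There are look-alikes about, which are no part of the job. What is shaped like the mould_ring but green or red is not meant.

How it is judged:
On the way, in this order (a step that is already met when the one before it is completed fails the run):
1. the release button is pressed down (distance of release_button from where it was at the start of the episode above 0.0025 m).
2. the drawer has sprung fully out (value of joint drawer above 0.15 m), for 0.2 s.
3. press, scraper and ring lie in their bays of the open drawer, let go (value of joint drawer above 0.13 m and x of arepa_press in the frame of drawer_lip between 0.04 and 0.16 m and y of arepa_press in the frame of drawer_lip between 0.068 and 0.098 m and z of arepa_press in the frame of drawer_lip between -0.064 and -0.052 m and angle between each of arepa_press, scraper, mould_ring's own z axis and vertical below 0.12 rad and x of scraper in the frame of drawer_lip between 0.04 and 0.16 m and y of scraper in the frame of drawer_lip between -0.027 and 0.009 m and z of scraper in the frame of drawer_lip between -0.064 and -0.052 m and x of mould_ring in the frame of drawer_lip between 0.04 and 0.16 m and y of mould_ring in the frame of drawer_lip between -0.107 and -0.077 m and z of mould_ring in the frame of drawer_lip between -0.064 and -0.052 m and linear speed of each of arepa_press, scraper, mould_ring below 0.02 m/s and contact force between each of arepa_press, scraper, mould_ring and the fingers below 0.05 N), for 0.2 s.
At the end, for the whole second after the job is handed in: Drawer shut (within 4 mm); in it press left, scraper middle, ring right, origins within 15 mm (scraper 18 mm) of the bay centre lines, flat on the floor (6 mm, 0.12 rad), released, at rest; sauce cup, canister lid, reamer and mill within 25 mm of their starts, mill upright (value of joint drawer below 0.004 m and x of arepa_press in the frame of drawer_lip between 0.04 and 0.16 m and y of arepa_press in the frame of drawer_lip between 0.068 and 0.098 m and z of arepa_press in the frame of drawer_lip between -0.064 and -0.052 m and angle between each of arepa_press, scraper, mould_ring's own z axis and vertical below 0.12 rad and x of scraper in the frame of drawer_lip between 0.04 and 0.16 m and y of scraper in the frame of drawer_lip between -0.027 and 0.009 m and z of scraper in the frame of drawer_lip between -0.064 and -0.052 m and x of mould_ring in the frame of drawer_lip between 0.04 and 0.16 m and y of mould_ring in the frame of drawer_lip between -0.107 and -0.077 m and z of mould_ring in the frame of drawer_lip between -0.064 and -0.052 m and linear speed of each of arepa_press, scraper, mould_ring below 0.02 m/s and contact force between each of arepa_press, scraper, mould_ring and the fingers below 0.05 N and distance of each of sauce_cup, canister_lid, reamer, pepper_mill from where it was at the start of the episode below 0.025 m and angle between pepper_mill's own z axis and vertical below 0.15 rad); the robot touches nothing.
It fails at once if a look-alike or bystander (sauce cup, canister lid, reamer, pepper mill) is carried off or pushed more than 40 mm, or the mill is tipped over (distance of any of sauce_cup, canister_lid, reamer, pepper_mill from where it was at the start of the episode above 0.04 m or angle between pepper_mill's own z axis and vertical above 0.5 rad).
It also fails if it takes over 106 s, if anything falls off the work surface, if the arm or the gripper's body presses on something with over 40 N, if the wrist force passes 120 N, or if a joint passes its speed limit or range.

## Robot

A 7-joint arm with a two-finger parallel gripper is mounted at the origin on the work surface. World frame = base frame: x ahead of the robot, y to its left, z up, the work surface at z = 0. Lengths are in m, angles in rad, forces in N, time in s.
With the tool pointing down it reaches from about 0.4 to 0.925 m from the base axis. Payload 4.1 kg.
Tool frame: the origin (TCP) lies at the very end of the fingers, on their centre line; the grasp point (between the pads) lies 19 mm behind it; z points along the fingers, x is the direction in which the jaws open and shut, and the axes are right-handed (so a half turn about z gives the same grasp; the last joint's range is limited). The gripper opens to 85 mm and grips with 20 to 120 N. Pads are 22 mm wide; open, the fingers measure 114 mm over their backs; the gripper's body (76 mm by 85 mm) begins 54 mm behind the grasp point. The pads swing forward as they close: fully open they stand 13 mm farther back than shut.
Start: joints at [1.246, 0.398, 0.045, 1.537, -0.019, 1.207, -0.051], TCP at [0.146, -0.634, 0.231] pointing down, gripper open.
Joint ranges: [-2.82, 2.82], [-0.49, 2.23], [-1.37, 1.46], [0, 2.46], [-1.36, 4.5], [0.23, 2], [-2.94, 2.94]. Speed limits (rad/s): [2.57, 2.57, 3.14, 3.14, 3.14, 3.14, 3.14].

## Interface

Orientations are given as a rotation vector (axis times angle).
In Python, from workcell import sensors, optics, workorder gives the robot as it stands.
- The arm moves only by the tool drive_tool, never from a script. Its argument "targets" is a list of rows, each a list of 7 numbers: the opening, from 0 (shut) to 1 (fully open), then the shift along the world's x, y, z in m, then the turn, a rotation vector about the world's x, y, z in degrees. In form: [[hand, tx, ty, tz, rx, ry, rz], ...]. A call has 1 to 10 rows; each row is the pose to reach, as a shift and turn from the pose measured when the call began; what a row does not reach only later rows make up. A row lasts 1/12 s, in which the tool goes at most 41.7 mm and 7.16 degrees, less where a joint would pass 70% of its speed; a pose out of reach is approached as far as the arm can. A call with a gripper value outside its range is refused whole. The fingers move at their own pace and stop on an object; "newtons" is the grip in N (left out, the last holds). Time passes only in rows, so rows that repeat a pose let the fingers close. It gives the time, the measured TCP pose, the force and the opening at its end, in the units of the state.
- sensors.read_state(): the state, without advancing time (a new reading comes with each control period).
- optics.read_camera(name): name is "scene" or "side" or "wrist"; returns a dict with "img" (384x512x3 uint8, blue, green, red), "depth" (384x512 float32, m along the optical axis (not along the pixel's ray), 0 where there is no reading), "camera_matrix" (3x3 intrinsics, pixels), "R" (3x3) and "t" (3): a world point X has camera coordinates R X + t. Camera axes: x right, y down, z forward; pixel columns grow to the right and rows downward; lengths in m; the calibration is good to about 2 mm. A picture is of the moment at which its call begins.
- workorder.sign_off(): hands the job in, once; it reports no verdict.
The state is a dict: "time": time; "joint_pos": joint angles; "qd": joint speeds; "joint_efforts": joint torques, N m; "position": TCP position; "tcp_rot": TCP orientation; "contact_force": force on the tool from outside, world axes, zero at the start; "moment": the same for the moment, N m; "opening": finger opening in m.
Only numpy, scipy, OpenCV 4.12 (cv2) and the standard library are available. Lean on these libraries where they do the work, as an engineer would, in place of code of your own. Each camera call takes 0.05 s, during which the arm holds its last target.

## Working session

There is one attempt and no reset: what is moved stays moved. The work goes in short steps, Python scripts to look and compute and a tool call to move; the robot and the scene stay as the last step left them, time stands still between calls to the robot, and variables do not carry over. Pictures are saved under pics/ and viewed, and the job is handed in when it is done.

Besides the shell and the picture viewer there is one more tool, called after "Call:" as name([rows], argument=value, ...), one row to a line, values as JSON. drive_tool: Moves the arm, as the interface text tells. Its arguments: {"type":"object","properties":{"targets":{"type":"array"},"newtons":{"type":"number"}},"required":["targets"]}

```bash
mkdir -p pics; cat > h.py <<'E'
import numpy as np, cv2
from workcell import sensors, optics, workorder
def cam(n):
    c=optics.read_camera(n); c['n']=n; return c
def save(c,fn,crop=None,s=1.5):
    im=c['img']
    if crop: x0,y0,x1,y1=crop; im=im[y0:y1,x0:x1]
    cv2.imwrite('pics/'+fn,cv2.resize(im,None,fx=s,fy=s,interpolation=cv2.INTER_CUBIC))
def ray(c,u,v,z):
    K,R,t=c['camera_matrix'],np.array(c['R']),np.array(c['t'])
    d=R.T@np.linalg.solve(K,[u,v,1.]); o=-R.T@t
    return o+d*(z-o[2])/d[2]
def proj(c,X):
    p=c['camera_matrix']@(np.array(c['R'])@np.array(X)+np.array(c['t'])); return p[:2]/p[2]
def pts(c):
    K,R,t=c['camera_matrix'],np.array(c['R']),np.array(c['t'])
    d=c['depth']; v,u=np.mgrid[:d.shape[0],:d.shape[1]]
    P=np.stack([(u-K[0,2])/K[0,0]*d,(v-K[1,2])/K[1,1]*d,d],-1)
    W=(P-t)@R; W[d==0]=np.nan; return W
E
python3 - <<'E'
from h import *
for n in ['scene','side','wrist']:
    c=cam(n); save(c,n+'0.png'); np.savez(n+'0.npz',**{k:c[k] for k in('img','depth','camera_matrix','R','t')}); print(n,-np.array(c['R']).T@c['t'])
s=sensors.read_state(); print(s)
E
```

```text
scene [ 1.2123666  -0.55854932  1.08471644]
side [-0.24325523  0.78983296  0.71071141]
wrist [ 0.21044136 -0.61788151  0.37334287]
{'time': 0.15, 'joint_pos': array([ 1.24600856,  0.39903427,  0.04502825,  1.53758618, -0.01870039,
        1.20694986, -0.05067554]), 'qd': array([-1.10376353e-03, -1.16578814e-03,  1.37860599e-05, -3.61282757e-03,
        5.42323281e-04, -6.59037491e-04, -5.90315756e-04]), 'joint_efforts': array([ 2.50982383e-03, -4.75562668e+01,  1.36718061e+00, -2.54514384e+01,
        1.18081205e-02,  6.45678738e-03,  4.88187283e-06]), 'position': array([ 0.145441  , -0.63300733,  0.230496  ]), 'tcp_rot': array([-2.45700438e+00,  1.95631244e+00,  2.00849069e-03]), 'contact_force': array([-0.09078179,  0.03110639,  0.07547803]), 'moment': array([-0.05591993, -0.03129135, -0.00630906]), 'opening': 0.08551794651883778}
```

View pics/scene0.png

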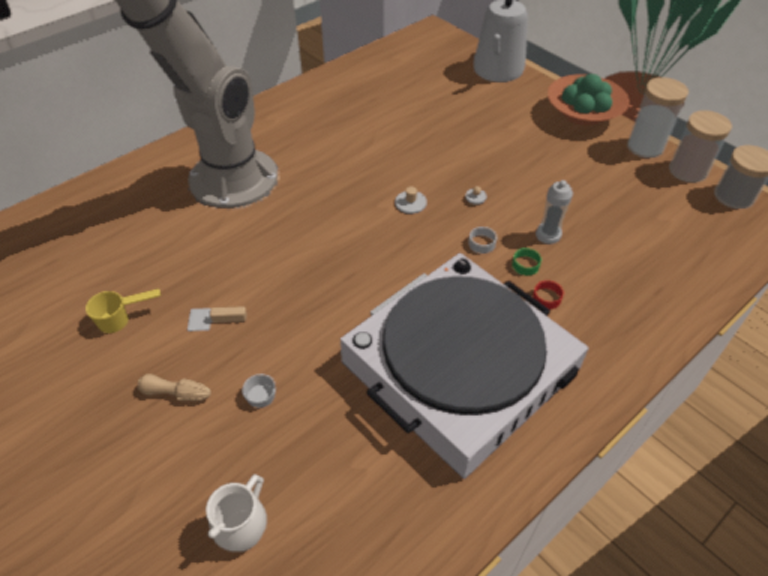

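View pics/side0.png

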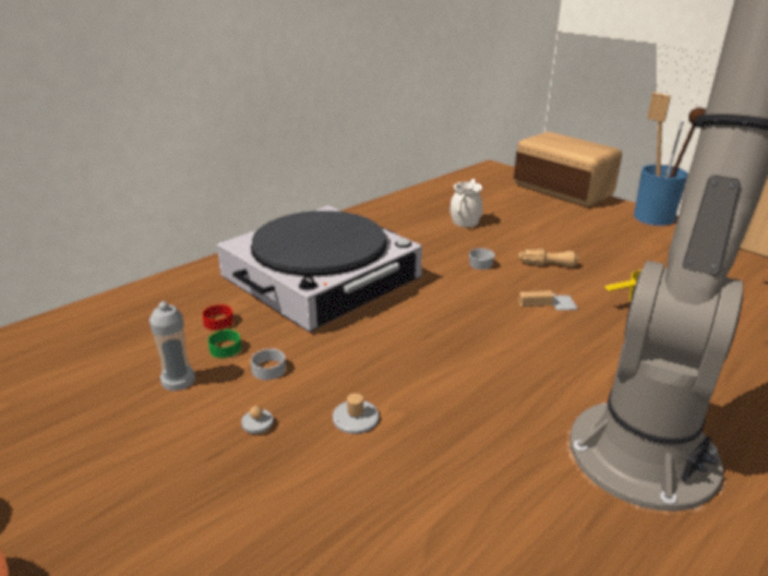

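View pics/wrist0.png

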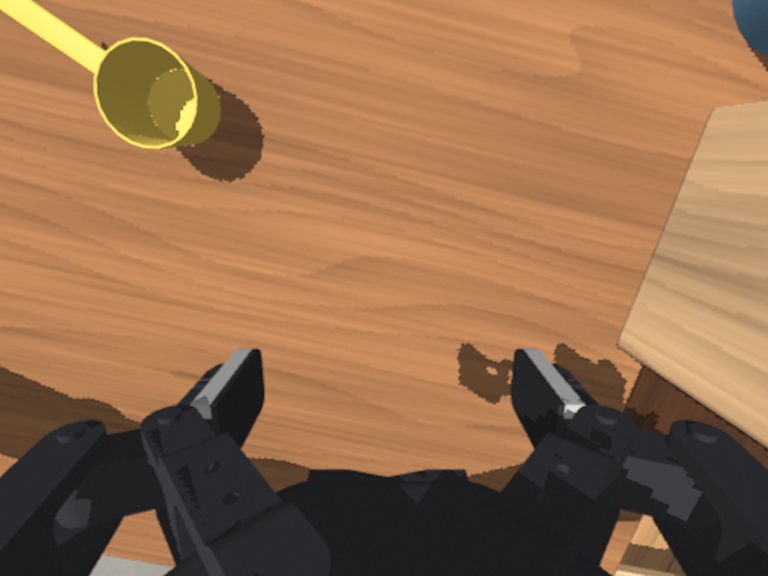

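Scene view (1.5x pixels):
- **Press:** disc with an upright cylinder knob at (411,200). The lid, smaller and with a ball on top, is at (476,196).
- **Ring candidates:** steel at (483,240), steel at (259,391), green at (527,262) and red at (548,294).
- **Scraper:** (217,317). The reamer is at (173,389).
- **Button:** steel, at (362,340). The dial is at (461,265).

The steel one at (483,240) seems to be the open ring, so I'll check that in an enlarged crop and measure.

```bash
python3 - <<'E'
from h import *
def L(n): 
    d=np.load(n+'0.npz'); return {k:d[k] for k in d}
s=L('scene'); t=L('side')
a=cv2.resize(s['img'][110:215,250:400],None,fx=5,fy=5,interpolation=cv2.INTER_CUBIC)[:, :750]
b=cv2.resize(s['img'][180:290,80:200],None,fx=3,fy=3,interpolation=cv2.INTER_CUBIC)
cv2.imwrite('pics/cropA.png',a); cv2.imwrite('pics/cropB.png',b)
W=pts(s); np.set_printoptions(precision=4,suppress=True)
hsv=cv2.cvtColor(s['img'],cv2.COLOR_BGR2HSV)
# non-table objects: low saturation or height
z=W[...,2]
m=((z>0.006)&(z<0.17)&(W[...,0]>0.25)&(W[...,0]<1.0)).astype(np.uint8)
n,lab,st,ce=cv2.connectedComponentsWithStats(m)
for i in range(1,n):
    if st[i,4]<25: continue
    P=W[lab==i]
    lo,hi=np.nanmin(P,0),np.nanmax(P,0)
    print(np.round(ce[i]*1.5),st[i,4],lo,hi,(lo+hi)/2)
E
```

```text
[702.   6.] 163 [0.2833 1.602  0.0061] [0.3782 1.7038 0.0627] [0.3307 1.6529 0.0344]
[730.   4.] 52 [0.3497 1.7351 0.0061] [0.3957 1.7788 0.038 ] [0.3727 1.757  0.0221]
[587.  98.] 1367 [0.3079 0.7792 0.0065] [0.5288 1.0024 0.1281] [0.4184 0.8908 0.0673]
[652. 125.] 987 [0.574  0.8392 0.0061] [0.6706 0.9198 0.17  ] [0.6223 0.8795 0.088 ]
[699. 144.] 1248 [0.7016 0.8436 0.0061] [0.8    0.9491 0.1552] [0.7508 0.8963 0.0807]
[743. 176.] 1077 [0.8322 0.8422 0.0061] [0.9299 0.9481 0.1234] [0.881  0.8952 0.0647]
[554. 211.] 597 [0.5631 0.4082 0.006 ] [0.6922 0.6236 0.1676] [0.6276 0.5159 0.0868]
[410. 199.] 236 [0.3219 0.2344 0.0061] [0.4078 0.3103 0.0459] [0.3648 0.2724 0.026 ]
[475. 195.] 120 [0.4386 0.3737 0.0067] [0.4872 0.4279 0.0435] [0.4629 0.4008 0.0251]
[481. 238.] 169 [0.5451 0.2695 0.0061] [0.61   0.3348 0.0303] [0.5775 0.3022 0.0182]
[526. 260.] 176 [0.6593 0.2937 0.0066] [0.7221 0.3592 0.0302] [0.6907 0.3264 0.0184]
[462. 358.] 14064 [ 0.6024 -0.1823  0.006 ] [0.9606 0.339  0.1192] [0.7815 0.0783 0.0626]
[148. 295.] 65 [ 0.2503 -0.3944  0.051 ] [ 0.2705 -0.3403  0.0611] [ 0.2604 -0.3673  0.056 ]
[226. 313.] 233 [ 0.3418 -0.2928  0.006 ] [ 0.4069 -0.2232  0.0345] [ 0.3743 -0.258   0.0202]
[113. 320.] 114 [ 0.2501 -0.4624  0.0067] [ 0.2596 -0.4246  0.0603] [ 0.2548 -0.4435  0.0335]
[172. 387.] 541 [ 0.4069 -0.4818  0.006 ] [ 0.5215 -0.3843  0.0445] [ 0.4642 -0.433   0.0253]
[258. 388.] 234 [ 0.5278 -0.3415  0.0061] [ 0.606  -0.2819  0.0359] [ 0.5669 -0.3117  0.021 ]
[236. 514.] 1387 [ 0.7005 -0.5312  0.006 ] [ 0.8135 -0.4155  0.114 ] [ 0.757  -0.4733  0.06  ]
```

View pics/cropA.png

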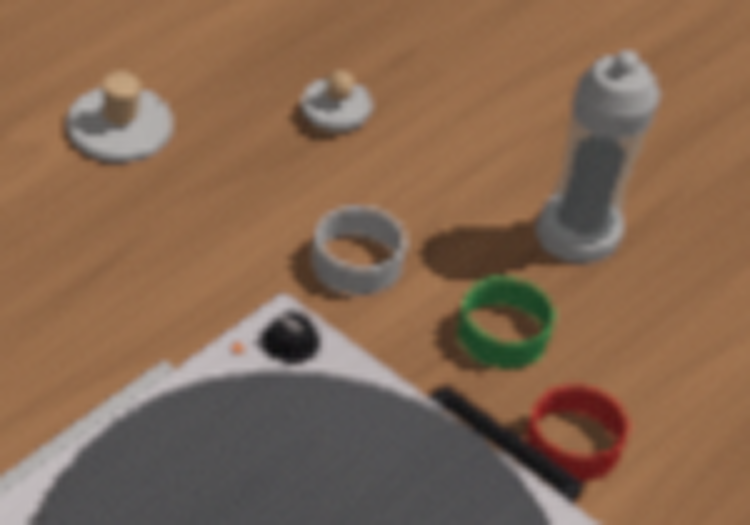

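View pics/cropB.png

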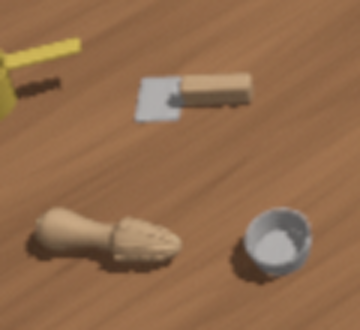

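The crops confirm it: counter shows through the grey ring at (483,240), while the one at (259,391) has a grey floor, so it's the cup. The press has the cylindrical knob. Next, precise positions.

```bash
python3 - <<'E'
from h import *
np.set_printoptions(precision=4,suppress=True)
def L(n): 
    d=np.load(n+'0.npz'); return {k:d[k] for k in d}
from scipy.optimize import least_squares
def circ(P):
    r=least_squares(lambda p:np.hypot(P[:,0]-p[0],P[:,1]-p[1])-p[2],[*P[:,:2].mean(0),.03],loss='soft_l1',f_scale=.002); return r.x
for n in ('scene','side'):
    c=L(n); W=pts(c); x,y,z=W[...,0],W[...,1],W[...,2]
    box=lambda a,b,r:(abs(x-a)<r)&(abs(y-b)<r)
    hsv=cv2.cvtColor(c['img'],cv2.COLOR_BGR2HSV); S=hsv[...,1]
    k=box(.577,.302,.05)&(z>.022)&(z<.035); print(n,'ring',circ(W[k]),k.sum())
    # press: knob top & disc mask
    k=box(.365,.272,.06)&(z>.036)&(z<.05); print('knob',np.nanmean(W[k],0),(np.nanmin(W[k],0)+np.nanmax(W[k],0))/2,k.sum())
    k=box(.365,.272,.06)&(z>.006)&(z<.015)&(S<60); 
    cnt=max(cv2.findContours(k.astype(np.uint8),0,1)[0],key=cv2.contourArea)
    hull=cv2.convexHull(cnt)[:,0]; P=np.array([ray(c,u,v,.010) for u,v in hull]); print('disc',circ(P))
    # scraper
    k=box(.36,-.27,.09)&(z>.022)&(z<.04); 
    if k.sum()>10:
        r=cv2.minAreaRect((W[k][:,:2]*1000).astype(np.float32)); print('handle',r,k.sum())
    k=box(.36,-.27,.09)&(S<70)&(z<.02)&(z>-.01); r=cv2.minAreaRect((W[k][:,:2]*1000).astype(np.float32)); print('blade',r,k.sum())
    # griddle
    k=(z>.105)&(z<.118)&box(.8,.05,.25); print('plate',circ(W[k]),np.nanmedian(z[k]),k.sum(), np.nanmin(W[k],0),np.nanmax(W[k],0))
    k=(z>.083)&(z<.096)&box(.8,.05,.3); r=cv2.minAreaRect((W[k][:,:2]*1000).astype(np.float32)); print('deck',cv2.boxPoints(r),r)
    k=(z>.07)&(z<.084)&box(.75,.1,.3)&(S<60)
    print('lipzone',k.sum())
c=L('scene'); save(c,'btn.png',(220,180,320,260),7)
c=L('side'); save(c,'btns.png',(200,140,300,210),7)
E
```

```text
scene ring [0.5782 0.303  0.0298] 46
knob [0.3705 0.2713 0.0426] [0.3691 0.2712 0.0409] 43
disc [0.3715 0.2718 0.0375]
handle ((377.35247802734375, -256.7334899902344), (71.40194702148438, 26.169052124023438), 52.27699279785156) 145
blade ((338.5935974121094, -299.3868713378906), (52.3934326171875, 64.24317169189453), 51.45548629760742) 213
plate [0.7883 0.0144 0.1062] 0.1121409955139342 7526 [ 0.6336 -0.1325  0.105 ] [0.9348 0.1672 0.118 ]
deck [[ 603.7465  180.298 ]
 [ 611.3105 -152.7319]
 [ 955.1174 -144.9231]
 [ 947.5533  188.1068]] ((779.4319458007812, 17.687469482421875), (343.8955383300781, 333.1158142089844), 1.3011287450790405)
lipzone 737
side ring [0.5765 0.3063 0.0297] 58
knob [0.3644 0.2776 0.0413] [0.3659 0.2761 0.0405] 76
disc [0.3635 0.2784 0.0371]
handle ((374.87872314453125, -251.2244415283203), (73.2870101928711, 25.694522857666016), 54.55051803588867) 88
blade ((338.62835693359375, -302.4327697753906), (49.45159149169922, 69.11830139160156), 42.63267517089844) 128
plate [0.7759 0.0266 0.1065] 0.10950695075706567 2716 [ 0.6321 -0.1307  0.105 ] [0.9311 0.1703 0.1137]
deck [[ 611.7267  185.3674]
 [ 616.2273 -148.7945]
 [ 952.9078 -144.26  ]
 [ 948.4072  189.9019]] ((782.3172607421875, 20.5537109375), (336.7110290527344, 334.1922302246094), 0.7716289162635803)
lipzone 676
```

View pics/btn.png

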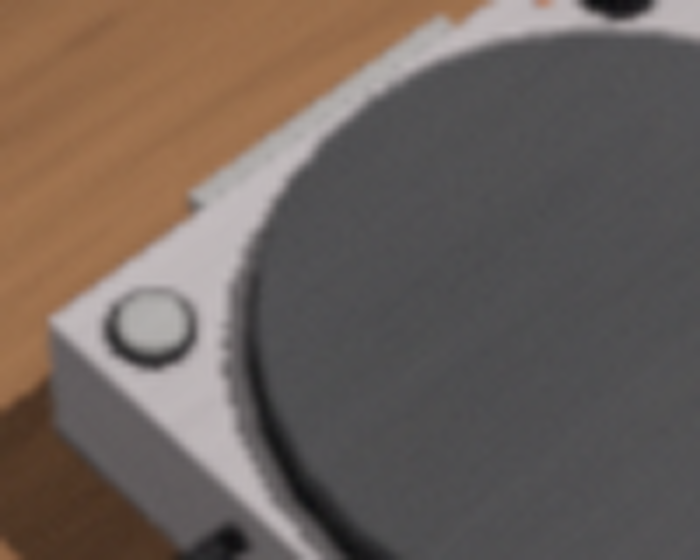

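View pics/btns.png

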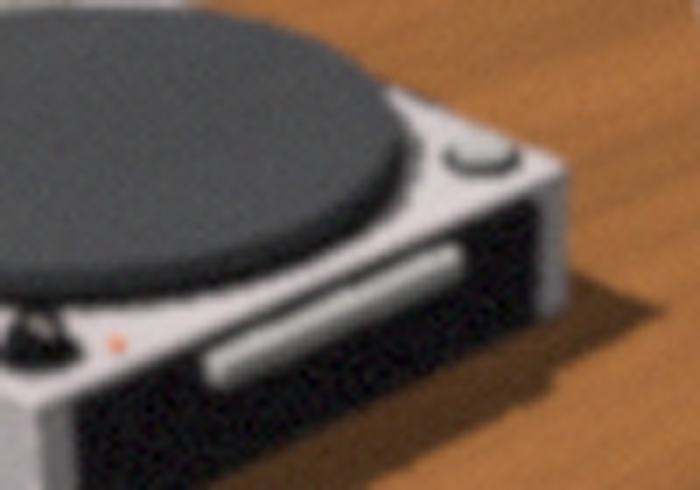

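```bash
cat >> h.py <<'E'
def L(n): 
    d=np.load(n+'0.npz'); return {k:d[k] for k in d}
def tri(obs):
    A=np.zeros((3,3));b=np.zeros(3)
    for c,u,v in obs:
        R=np.array(c['R']);o=-R.T@c['t'];d=R.T@np.linalg.solve(c['camera_matrix'],[u,v,1.]);d/=np.linalg.norm(d)
        M=np.eye(3)-np.outer(d,d);A+=M;b+=M@o
    return np.linalg.solve(A,b)
np.set_printoptions(precision=4,suppress=True)
E
python3 - <<'E'
from h import *
s=L('scene');t=L('side')
print('btn',ray(s,241.4,225.6,.098),ray(t,268.9,161.4,.098),tri([(s,241.4,225.6),(t,268.9,161.4)]))
# front deck corners z .09: right corner & left
print('R corner',ray(s,227,225.6,.09),ray(t,281,163.5,.09))
print('lip R',ray(s,247.2,208.5,.08),ray(t,266,174.8,.08)); print('lip L',ray(s,284.,182.7,.08),ray(t,229.2,191.5,.08))
st=sensors.read_state()
from scipy.spatial.transform import Rotation as Ro
print(Ro.from_rotvec(st['tcp_rot']).as_matrix())
c=L('wrist'); print(c['camera_matrix']); Rt=Ro.from_rotvec(st['tcp_rot']).as_matrix()
print(Rt.T@(-np.array(c['R']).T@c['t']-st['position'])); print(np.array(c['R'])@Rt)
E
```

```text
btn [ 0.6578 -0.1216  0.098 ] [ 0.647  -0.1136  0.098 ] [ 0.6545 -0.12    0.0932]
R corner [ 0.6264 -0.1486  0.09  ] [ 0.6192 -0.144   0.09  ]
lip R [ 0.6119 -0.0609  0.08  ] [ 0.6085 -0.0623  0.08  ]
lip L [0.6107 0.0906 0.08  ] [0.6066 0.0961 0.08  ]
[[ 0.224  -0.9746 -0.0004]
 [-0.9746 -0.224   0.0015]
 [-0.0016  0.0001 -1.    ]]
[[277.3427   0.     258.0082]
 [  0.     277.3427 189.1982]
 [  0.       0.       1.    ]]
[-0.0004 -0.0667 -0.1429]
[[ 1.      0.0009  0.0003]
 [-0.0008  0.9637 -0.267 ]
 [-0.0006  0.267   0.9637]]
```

Call:
drive_tool([
  [0,0.028,0.028,0.01,0,0,-4],
  [0,0.056,0.056,0.02,0,0,-8],
  [0,0.084,0.084,0.03,0,0,-13],
  [0,0.112,0.112,0.03,0,0,-13],
  [0,0.14,0.14,0.03,0,0,-13],
  [0,0.168,0.168,0.03,0,0,-13],
  [0,0.196,0.196,0.03,0,0,-13],
  [0,0.224,0.224,0.03,0,0,-13],
  [0,0.252,0.252,0.03,0,0,-13],
  [0,0.28,0.28,0.03,0,0,-13],
])

```text
time: 0.98
position: [0.4263, -0.3514, 0.2604]
tcp_rot: [-2.22, 2.222, 0.002]
contact_force: [0.7, -0.4, -0.3]
opening: -0.0002
```

Call:
drive_tool([
  [0,0.028,0.028,0,0,0,0],
  [0,0.056,0.056,0,0,0,0],
  [0,0.084,0.084,0,0,0,0],
  [0,0.112,0.112,0,0,0,0],
  [0,0.14,0.14,0,0,0,0],
  [0,0.168,0.168,0,0,0,0],
  [0,0.196,0.2,0,0,0,0],
  [0,0.218,0.222,0,0,0,0],
  [0,0.226,0.232,0,0,0,0],
  [0,0.226,0.232,0,0,0,0],
])

```text
time: 1.82
position: [0.654, -0.1141, 0.2595]
tcp_rot: [-2.226, 2.213, 0.006]
contact_force: [-0.0, -0.2, 0.3]
opening: 0.0001
```

```bash
python3 - <<'E'
from h import *
c=cam('wrist'); save(c,'w1.png'); print(sensors.read_state()['position'])
np.savez('w10.npz',**{k:c[k] for k in('img','depth','camera_matrix','R','t')})
W=pts(c); print([proj(c,[.652,-.119,.098])*1.5])
E
```

```text
[ 0.6525 -0.1176  0.2596]
[array([394.8099, 263.4897])]
```

View pics/w1.png

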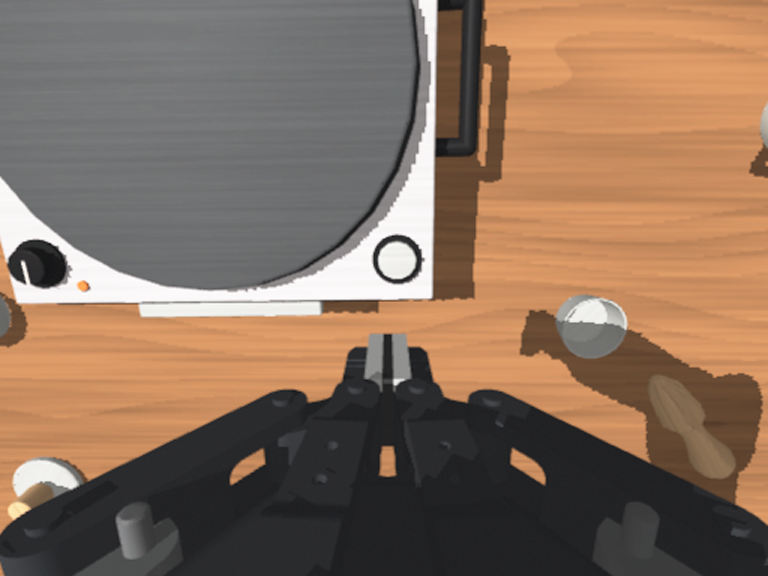

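The wrist view shows the button at (397,259), the dial at (37,264), and the lip's front edge running from (140,316) to (322,315). The cup is at (591,326).

```bash
python3 - <<'E'
from h import *
c=L('w1'); g=lambda u,v,z: ray(c,u/1.5-.17,v/1.5-.17,z)
print('btn',g(397.5,259,.098)); print('lipL',g(141,316,.08),'lipR',g(322.5,314.5,.08)); print('cornerR',g(433,299,.09),'L',g(17,302,.09))
W=pts(c); hsv=cv2.cvtColor(c['img'],cv2.COLOR_BGR2HSV)
i=(int(259/1.5),int(397/1.5)); print(W[i])
E
```

```text
btn [ 0.6556 -0.1208  0.098 ]
lipL [0.6026 0.0897 0.08  ] lipR [ 0.6049 -0.0601  0.08  ]
cornerR [ 0.622  -0.1493  0.09  ] L [0.6174 0.1801 0.09  ]
[ 0.6565 -0.1198  0.0993]
```

Call:
drive_tool([
  [0,0.003,-0.003,-0.04,0,0,0],
  [0,0.003,-0.003,-0.08,0,0,0],
  [0,0.003,-0.003,-0.115,0,0,0],
  [0,0.003,-0.003,-0.14,0,0,0],
  [0,0.003,-0.003,-0.15,0,0,0],
  [0,0.003,-0.003,-0.155,0,0,0],
  [0,0.003,-0.003,-0.16,0,0,0],
  [0,0.003,-0.003,-0.164,0,0,0],
  [0,0.003,-0.003,-0.166,0,0,0],
  [0,0.003,-0.003,-0.167,0,0,0],
])

```text
time: 2.7
position: [0.6565, -0.1219, 0.0945]
tcp_rot: [-2.222, 2.219, -0.001]
contact_force: [-0.8, -2.7, 3.4]
opening: -0.0002
```

```bash
python3 - <<'E'
from h import *
print(sensors.read_state()['position'],sensors.read_state()['contact_force'])
c=cam('side'); save(c,'s2.png')
E
```

```text
[ 0.6565 -0.1219  0.0945] [-0.782  -2.7343  3.4211]
```

View pics/s2.png

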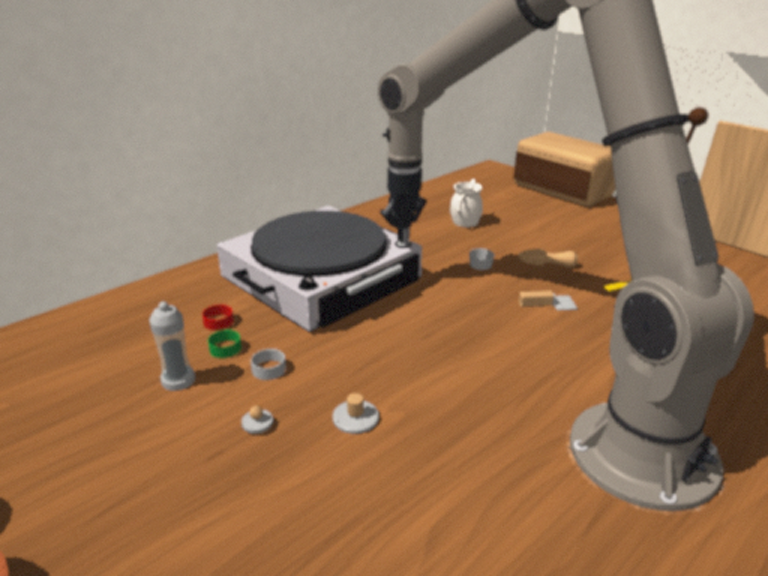

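The fingers are on the button and the drawer hasn't started yet. I'll press a little further, then lift, drawing back for a view.

Call:
drive_tool([
  [0,-0.001,0.001,-0.002,0,0,0],
  [0,-0.001,0.001,-0.003,0,0,0],
  [0,-0.001,0.001,-0.003,0,0,0],
  [0,-0.001,0.001,-0.003,0,0,0],
  [0,0,0,0.01,0,0,0],
  [0,0,0,0.05,0,0,0],
  [0,0,0.02,0.09,0,0,0],
  [0,0,0.05,0.13,0,0,0],
  [1,-0.03,0.09,0.16,0,0,0],
  [1,-0.06,0.12,0.18,0,0,0],
])

```text
time: 3.58
position: [0.6156, -0.0197, 0.2621]
tcp_rot: [-2.22, 2.215, -0.003]
contact_force: [-0.6, 1.6, 1.2]
opening: 0.0232
```

```bash
python3 - <<'E'
from h import *
print(sensors.read_state()['position'])
c=cam('side'); save(c,'s3.png')
E
```

```text
[ 0.6156 -0.0197  0.2621]
```

View pics/s3.png

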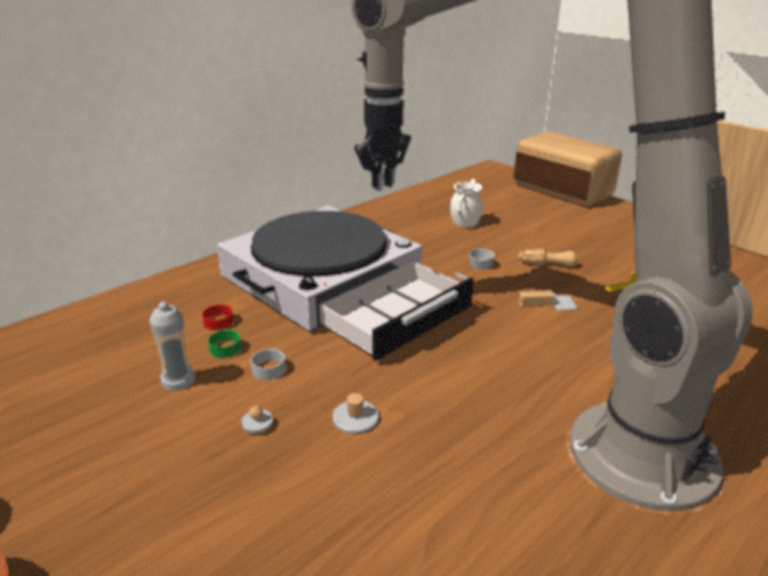

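The side view shows the drawer fully out, with its bays visible near (400,305).

```bash
python3 - <<'E'
from h import *
s=sensors.read_state();print(s['position'],s['joint_pos'],s['opening'])
c=cam('wrist'); save(c,'w4.png')
np.savez('w40.npz',**{k:c[k] for k in('img','depth','camera_matrix','R','t')})
E
```

```text
[ 0.6121 -0.0109  0.2665] [ 0.2013  0.3161 -0.3202  1.5826  0.0965  1.2524 -1.6926] 0.030822420120819455
```

View pics/w4.png

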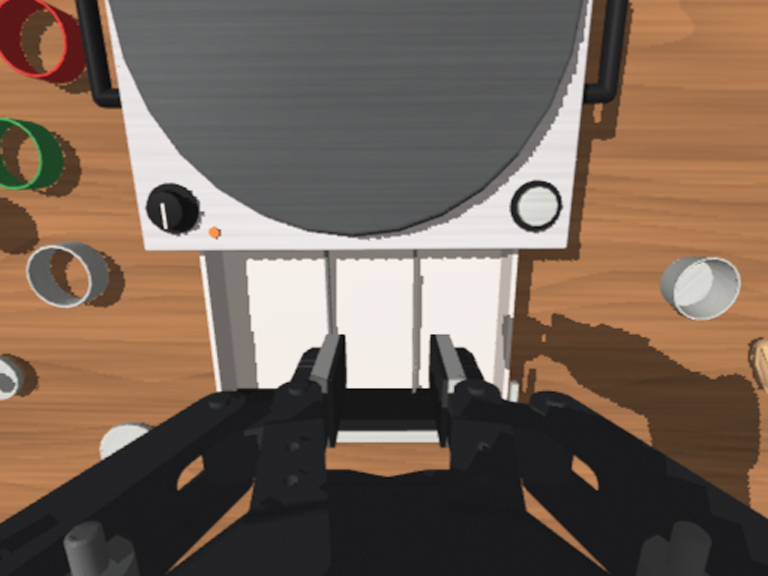

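```bash
python3 - <<'E'
from h import *
c=L('w4'); g=lambda u,v,z: ray(c,u/1.5-.17,v/1.5-.17,z)
print('btn',g(536,205.5,.098),'ring',g(62.5,274,.026),g(31,274,.026),g(100,274,.026))
print('cornerR',g(567,247,.09),'L',g(145,249,.09))
print('dividers z.032', g(331,253,.032),g(330,335,.032),g(417.5,253,.032),g(418,335,.032))
print('lip front R',g(439,442,.08), 'L',g(337,443,.08)); print('wall R inner top z.06',g(518,253,.06),'L',g(200,253,.06))
print('press disc', g(130,424,.01))
W=pts(c);x,y,z=np.moveaxis(W,2,0)
k=(abs(x-.577)<.05)&(abs(y-.304)<.05)&(z>.022)&(z<.032)
print('ring depth',(np.nanmin(W[k],0)+np.nanmax(W[k],0))/2,k.sum())
E
```

```text
btn [ 0.6549 -0.1187  0.098 ] ring [0.5801 0.3009 0.026 ] [0.5797 0.3312 0.026 ] [0.5805 0.2649 0.026 ]
cornerR [ 0.6229 -0.1487  0.09  ] L [0.6174 0.1801 0.09  ]
dividers z.032 [0.6047 0.0429 0.032 ] [0.5236 0.0458 0.032 ] [ 0.6057 -0.037   0.032 ] [ 0.5248 -0.0399  0.032 ]
lip front R [ 0.4397 -0.0586  0.08  ] L [0.4371 0.0348 0.08  ]
wall R inner top z.06 [ 0.6121 -0.1206  0.06  ] L [0.6088 0.1512 0.06  ]
press disc [0.4066 0.2721 0.01  ]
ring depth [0.5772 0.3041 0.0253] 391
```

Call:
drive_tool([
  [1,-0.003,0.03,0,0,0,7],
  [1,-0.006,0.06,0,0,0,14],
  [1,-0.01,0.09,0,0,0,21],
  [1,-0.013,0.12,0,0,0,28],
  [1,-0.016,0.15,0,0,0,35],
  [1,-0.02,0.18,0,0,0,42],
  [1,-0.025,0.21,-0.01,0,0,49],
  [1,-0.03,0.24,-0.02,0,0,56],
  [1,-0.034,0.27,-0.03,0,0,63],
  [1,-0.034,0.295,-0.04,0,0,70],
])

```text
time: 4.52
position: [0.5782, 0.2847, 0.2246]
tcp_rot: [-3.089, 0.512, 0.008]
contact_force: [-0.2, 0.0, 0.5]
opening: 0.0855
```

```bash
python3 - <<'E'
from h import *
s=sensors.read_state();print(s['position'],s['joint_pos'],s['opening'])
E
```

```text
[0.5782 0.2847 0.2246] [-0.0653  0.4492 -0.6265  1.5464  0.2624  1.2299 -1.0598] 0.08545535423186483
```

Call:
drive_tool([
  [1,0,0.01,-0.01,0,0,7],
  [1,0,0.018,-0.02,0,0,14],
  [1,0,0.018,-0.024,0,0,20],
  [1,0,0.018,-0.024,0,0,20],
  [1,0,0.018,-0.024,0,0,20],
])

```text
time: 4.93
position: [0.578, 0.3026, 0.2002]
tcp_rot: [-3.132, -0.028, 0.012]
contact_force: [0.0, -0.0, 0.1]
opening: 0.0856
```

```bash
python3 - <<'E'
from h import *
s=sensors.read_state();print(s['position'],s['tcp_rot'],s['opening'])
c=cam('wrist'); save(c,'w5.png')
np.savez('w50.npz',**{k:c[k] for k in('img','depth','camera_matrix','R','t')})
print(proj(c,[.578,.303,.026])*1.5)
W=pts(c);x,y,z=np.moveaxis(W,2,0)
k=(abs(x-.577)<.05)&(abs(y-.304)<.05)&(z>.022)&(z<.032)
print('ring depth',(np.nanmin(W[k],0)+np.nanmax(W[k],0))/2,k.sum())
E
```

```text
[0.578  0.3026 0.2002] [-3.1323 -0.0285  0.0122] 0.08555306239198603
[390.075 260.447]
ring depth [0.5779 0.3048 0.0252] 394
```

View pics/w5.png

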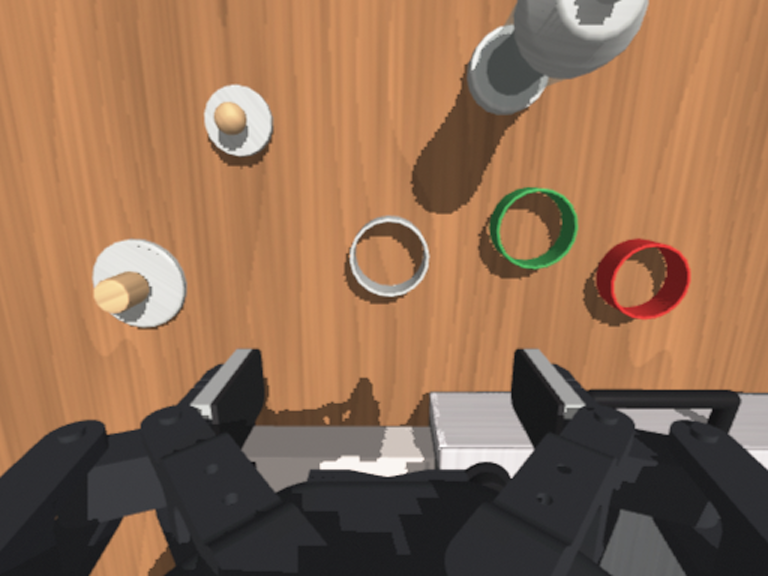

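The wrist view shows the open ring at (389,256), centred between the jaws. The press is at (139,283) and the lid at (238,120). Descending now.

Call:
drive_tool([
  [1,0,0.002,-0.04,0,0,0],
  [1,0,0.002,-0.08,0,0,0],
  [1,0,0.002,-0.12,0,0,0],
  [1,0,0.002,-0.15,0,0,0],
  [1,0,0.002,-0.17,0,0,0],
  [1,0,0.002,-0.183,0,0,0],
  [1,0,0.002,-0.19,0,0,0],
  [1,0,0.002,-0.194,0,0,0],
  [1,0,0.002,-0.194,0,0,0],
], newtons=25)

```text
time: 5.73
position: [0.579, 0.3046, 0.0073]
tcp_rot: [-3.132, -0.026, 0.009]
contact_force: [0.5, 1.0, 0.4]
opening: 0.0858
```

Call:
drive_tool([
  [0.5,0,0,0,0,0,0],
  [0.5,0,0,0,0,0,0],
  [0.5,0,0,0,0,0,0],
  [0.5,0,0,0,0,0,0],
  [0.5,0,0,0,0,0,0],
  [0.5,0,0,0,0,0,0],
], newtons=25)

```text
time: 6.23
position: [0.5801, 0.3054, 0.0096]
tcp_rot: [-3.13, -0.026, 0.005]
contact_force: [-0.9, -0.9, 6.3]
opening: 0.0616
```

Call:
drive_tool([
  [0.5,0,0,0.01,0,0,0],
  [0.5,0,0,0.03,0,0,0],
  [0.5,0,0,0.07,0,0,0],
  [0.5,0,0,0.11,0,0,0],
  [0.5,0,0,0.14,0,0,0],
  [0.5,0,0,0.14,0,0,0],
])

```text
time: 6.73
position: [0.5839, 0.3089, 0.1587]
tcp_rot: [-3.123, -0.025, -0.015]
contact_force: [0.9, 1.5, 0.3]
opening: 0.0614
```

```bash
python3 - <<'E'
from h import *
s=sensors.read_state();print(s['position'],s['tcp_rot'],s['opening'])
c=cam('wrist'); save(c,'w6.png')
c=cam('side'); save(c,'s6.png',(150,100,350,300),3)
c=L('w5'); g=lambda u,v,z: ray(c,u/1.5-.17,v/1.5-.17,z)
print('press',g(139.5,283,.010),'knob',g(112,294.5,.044))
E
```

```text
[0.5839 0.3089 0.1587] [-3.1232 -0.0254 -0.0155] 0.06135021081893146
press [0.3693 0.2768 0.01  ] knob [0.3683 0.2767 0.044 ]
```

View pics/w6.png

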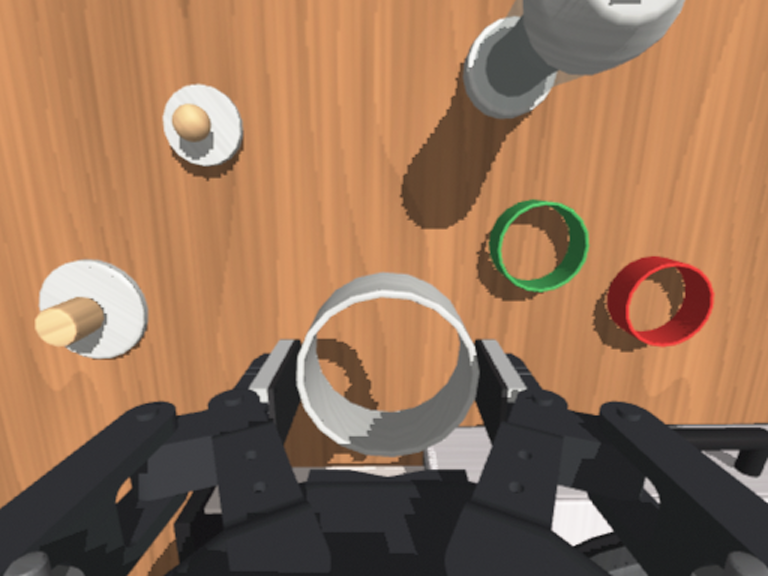

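View pics/s6.png

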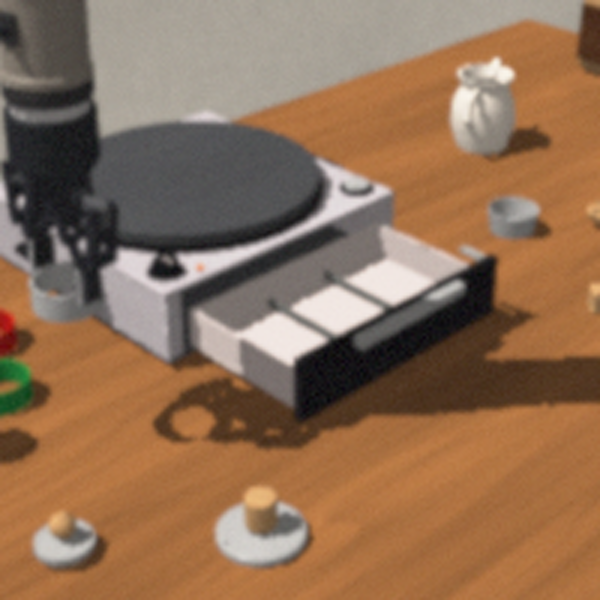

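The ring is held between the pads (centre about (388,370)) and the press hasn't moved. Carrying the ring to the right bay.

Call:
drive_tool([
  [0.5,-0.004,-0.02,0.015,0,0,0],
  [0.5,-0.009,-0.055,0.03,0,0,0],
  [0.5,-0.014,-0.095,0.03,0,0,0],
  [0.5,-0.019,-0.135,0.03,0,0,0],
  [0.5,-0.024,-0.175,0.03,0,0,0],
  [0.5,-0.029,-0.215,0.03,0,0,0],
  [0.5,-0.034,-0.255,0.03,0,0,0],
  [0.5,-0.039,-0.295,0.03,0,0,0],
  [0.5,-0.044,-0.33,0.03,0,0,0],
  [0.5,-0.049,-0.36,0.03,0,0,0],
])

```text
time: 7.67
position: [0.53, -0.0575, 0.1806]
tcp_rot: [-3.13, -0.021, 0.004]
contact_force: [0.2, 0.6, -0.9]
opening: 0.0614
```

Call:
drive_tool([
  [0.5,0,-0.015,0,0,0,0],
  [0.5,0,-0.02,0,0,0,0],
  [0.5,0,-0.02,0,0,0,0],
])

```text
time: 7.92
position: [0.5288, -0.0792, 0.1793]
tcp_rot: [-3.129, -0.016, 0.008]
contact_force: [0.2, 0.3, -1.3]
opening: 0.0614
```

```bash
python3 - <<'E'
from h import *
s=sensors.read_state();print(s['position'],s['tcp_rot'],s['opening'])
c=cam('wrist'); save(c,'w7.png')
np.savez('w70.npz',**{k:c[k] for k in('img','depth','camera_matrix','R','t')})
c=cam('side'); save(c,'s7.png',(150,100,350,300),3)
E
```

```text
[ 0.5288 -0.0792  0.1793] [-3.1294 -0.0156  0.0076] 0.061374172491258275
```

View pics/w7.png

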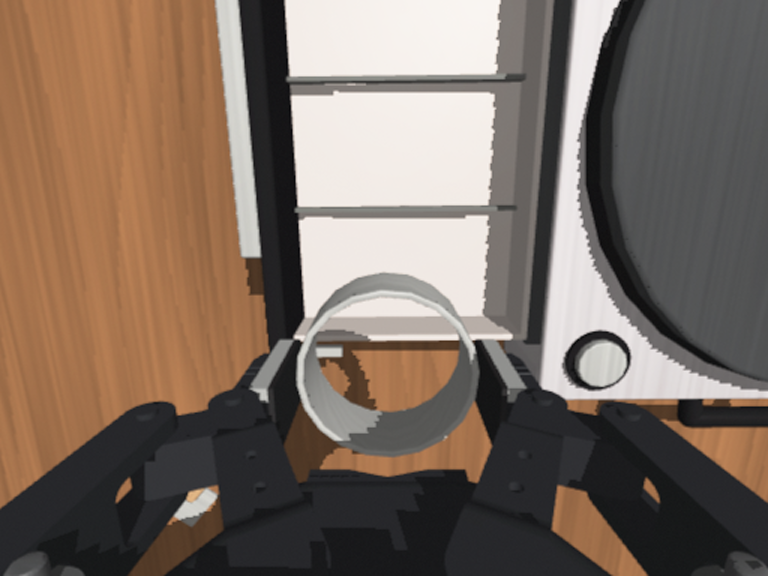

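View pics/s7.png

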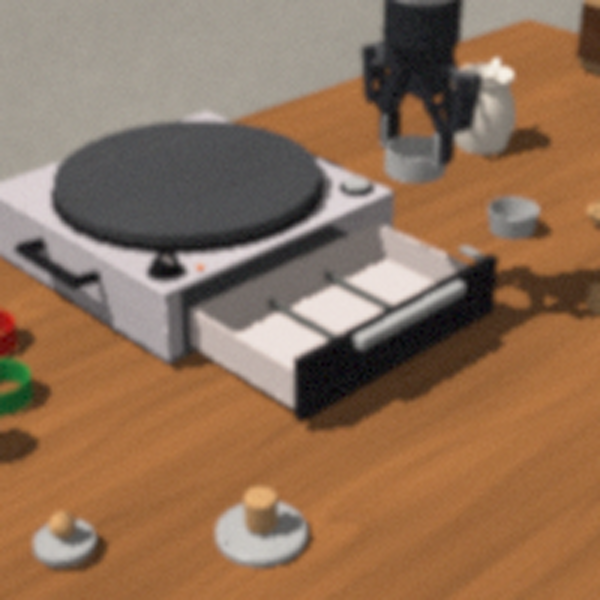

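```bash
python3 - <<'E'
from h import *
c=L('w7'); g=lambda u,v,z: ray(c,u/1.5-.17,v/1.5-.17,z)
for u in(310,480):
  print('divR',g(u,210,.032),'divL',g(u,79,.032),'wallR floor',g(u,318,.022),'walltop',g(u,338,.060))
print('front panel inner',g(293,150,.022),g(292,80,.022),'lip edge',g(247,250,.08),g(230,100,.08))
W=pts(c); print('ring top near',W[int(450/1.5),int(388/1.5)],W[int(294/1.5),int(388/1.5)],W[int(372/1.5),int(301/1.5)],W[int(372/1.5),int(474/1.5)])
print('floor',W[100,250],W[int(175/1.5),250])
E
```

```text
divR [ 0.4733 -0.0376  0.032 ] divL [0.4764 0.0454 0.032 ] wallR floor [ 0.4682 -0.1202  0.022 ] walltop [ 0.4752 -0.121   0.06  ]
divR [ 0.5907 -0.0365  0.032 ] divL [0.5853 0.0462 0.032 ] wallR floor [ 0.5983 -0.1188  0.022 ] walltop [ 0.5903 -0.1197  0.06  ]
front panel inner [0.4612 0.0024 0.022 ] [0.4627 0.0467 0.022 ] lip edge [ 0.444  -0.0574  0.08  ] [0.4411 0.0249 0.08  ]
ring top near [ 0.5282 -0.108   0.1953] [ 0.5276 -0.0502  0.1959] [ 0.4988 -0.0774  0.1965] [ 0.5569 -0.0768  0.1963]
floor [0.5181 0.0026 0.0237] [ 0.518  -0.0133  0.0209]
```

Call:
drive_tool([
  [0.5,0.002,0.001,-0.035,0,0,0],
  [0.5,0.003,0.001,-0.07,0,0,0],
  [0.5,0.004,0.001,-0.1,0,0,0],
  [0.5,0.004,0.001,-0.12,0,0,0],
  [0.5,0.004,0.001,-0.135,0,0,0],
  [0.5,0.004,0.001,-0.142,0,0,0],
  [0.5,0.004,0.001,-0.146,0,0,0],
  [0.5,0.004,0.001,-0.148,0,0,0],
  [0.5,0.004,0.001,-0.148,0,0,0],
])

```text
time: 8.77
position: [0.5344, -0.0738, 0.0326]
tcp_rot: [-3.128, -0.026, 0.003]
contact_force: [-0.2, 0.3, -0.9]
opening: 0.0614
```

Call:
drive_tool([
  [0.5,-0.003,-0.005,-0.001,0,0,0],
  [0.5,-0.003,-0.005,-0.002,0,0,0],
  [0.7,-0.003,-0.005,-0.002,0,0,0],
  [0.9,-0.003,-0.005,-0.001,0,0,0],
  [0.95,-0.003,-0.005,0,0,0,0],
  [0.95,-0.003,-0.005,0,0,0,0],
  [0.95,-0.003,-0.005,0.02,0,0,0],
  [0.95,-0.003,-0.005,0.05,0,0,0],
  [0.95,-0.003,-0.005,0.09,0,0,0],
  [0.95,-0.003,-0.005,0.13,0,0,0],
])

```text
time: 9.6
position: [0.5304, -0.0784, 0.1633]
tcp_rot: [-3.127, -0.027, 0.007]
contact_force: [0.4, -0.6, -0.1]
opening: 0.0811
```

```bash
python3 - <<'E'
from h import *
s=sensors.read_state();print(s['position'],s['tcp_rot'],s['opening'],s['joint_pos'])
c=cam('wrist'); save(c,'w8.png')
np.savez('w80.npz',**{k:c[k] for k in('img','depth','camera_matrix','R','t')})
W=pts(c);x,y,z=np.moveaxis(W,2,0)
k=(abs(x-.53)<.06)&(abs(y+.08)<.05)&(z>.043)&(z<.054)
print('ring',(np.nanmin(W[k],0)+np.nanmax(W[k],0))/2,np.nanmin(W[k],0),np.nanmax(W[k],0),k.sum())
E
```

```text
[ 0.5304 -0.0784  0.1633] [-3.1268 -0.0267  0.0067] 0.0811389068310635 [ 0.598   0.3136 -0.6269  1.8689  0.1956  1.0288 -0.0909]
ring [ 0.53   -0.0845  0.0485] [ 0.4702 -0.1195  0.043 ] [ 0.5898 -0.0495  0.054 ] 1123
```

View pics/w8.png

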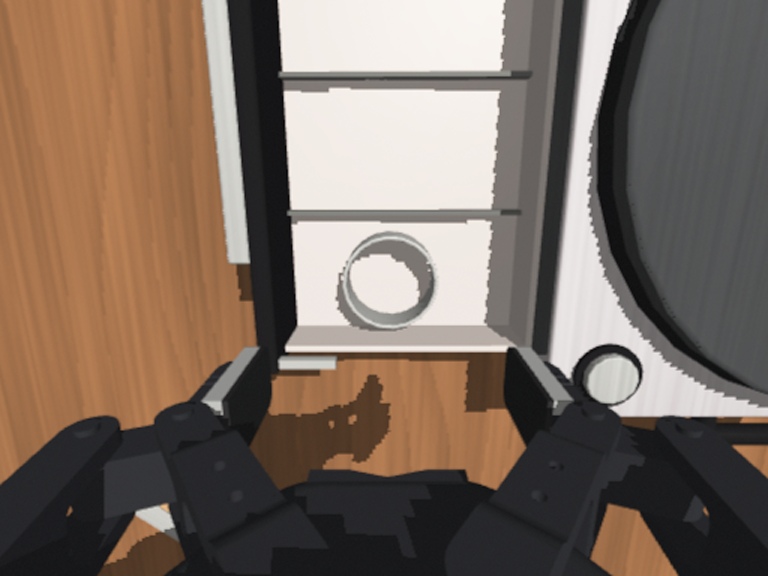

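The ring lies flat in the right bay, centred at (390,280). Next, the press.

Call:
drive_tool([
  [0.7,-0.014,0.03,0.01,0,0,0],
  [0.7,-0.03,0.066,0.02,0,0,0],
  [0.7,-0.046,0.102,0.02,0,0,0],
  [0.7,-0.062,0.138,0.02,0,0,0],
  [0.7,-0.078,0.174,0.02,0,0,0],
  [0.7,-0.094,0.21,0.02,0,0,0],
  [0.7,-0.11,0.246,0.02,0,0,0],
  [0.7,-0.126,0.282,0.02,0,0,0],
  [0.7,-0.142,0.318,0.02,0,0,0],
  [0.7,-0.157,0.345,0.02,0,0,0],
])

```text
time: 10.48
position: [0.3779, 0.2697, 0.1924]
tcp_rot: [-3.129, -0.031, -0.019]
contact_force: [0.7, 0.1, 0.4]
opening: 0.0601
```

Call:
drive_tool([
  [0.7,0,0.005,0,0,0,0],
  [0.7,0,0.005,0,0,0,0],
  [0.7,0,0.005,0,0,0,0],
])

```text
time: 10.73
position: [0.3781, 0.2742, 0.1921]
tcp_rot: [-3.129, -0.031, -0.019]
contact_force: [0.4, -0.4, -0.4]
opening: 0.0599
```

```bash
python3 - <<'E'
from h import *
c=L('w8'); print('ring',ray(c,390/1.5-.17,280/1.5-.17,.048),ray(c,390/1.5-.17,233/1.5-.17,.048),ray(c,390/1.5-.17,327/1.5-.17,.048))
s=sensors.read_state();print(s['position'],s['tcp_rot'],s['opening'],s['joint_pos'])
c=cam('wrist'); save(c,'w9.png')
np.savez('w90.npz',**{k:c[k] for k in('img','depth','camera_matrix','R','t')})
W=pts(c);x,y,z=np.moveaxis(W,2,0)
k=(abs(x-.368)<.04)&(abs(y-.277)<.04)&(z>.041)&(z<.047)
print('knob',(np.nanmin(W[k],0)+np.nanmax(W[k],0))/2,np.nanmean(W[k],0),np.nanmin(W[k],0),np.nanmax(W[k],0),k.sum())
print(proj(c,[.369,.277,.044])*1.5)
E
```

```text
ring [ 0.5307 -0.0778  0.048 ] [ 0.5302 -0.0476  0.048 ] [ 0.5313 -0.1099  0.048 ]
[0.3781 0.2742 0.1921] [-3.1292 -0.0314 -0.0187] 0.05992672700966845 [ 0.1175  0.1642 -0.9104  1.9979  0.1508  1.0303 -0.8421]
knob [0.367  0.275  0.0438] [0.3672 0.2753 0.0442] [0.354  0.2617 0.0411] [0.3801 0.2883 0.0465] 489
[373.274 264.91 ]
```

View pics/w9.png

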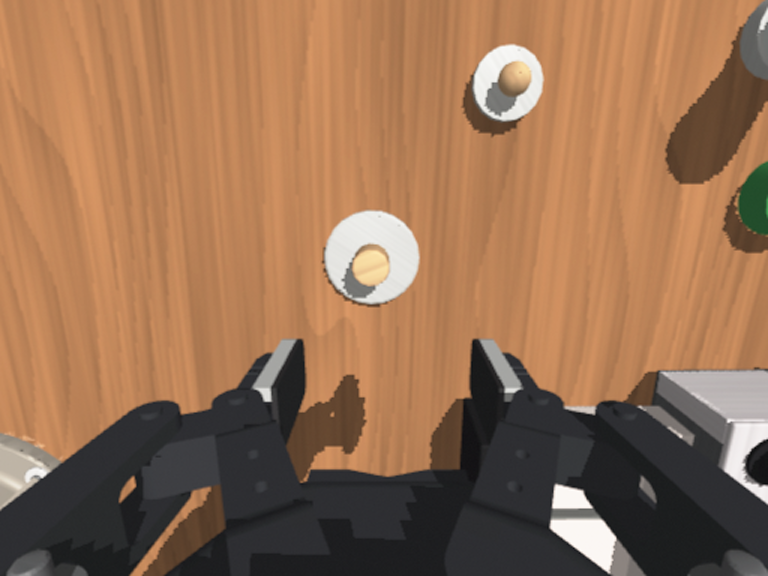

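The press's knob is at (371,267) in the wrist view and the lid is well clear at (508,82). Descending on the knob.

Call:
drive_tool([
  [0.7,-0.006,0.001,-0.035,0,0,0],
  [0.7,-0.0105,0.001,-0.07,0,0,0],
  [0.7,-0.0105,0.001,-0.105,0,0,0],
  [0.7,-0.0105,0.001,-0.135,0,0,0],
  [0.7,-0.0105,0.001,-0.155,0,0,0],
  [0.7,-0.0105,0.001,-0.166,0,0,0],
  [0.7,-0.0105,0.001,-0.172,0,0,0],
  [0.7,-0.0105,0.001,-0.172,0,0,0],
])

```text
time: 11.45
position: [0.3684, 0.2731, 0.0194]
tcp_rot: [-3.131, -0.025, -0.017]
contact_force: [-1.3, 0.4, -0.1]
opening: 0.06
```

Call:
drive_tool([
  [0.2,0,0,0,0,0,0],
  [0.2,0,0,0,0,0,0],
  [0.2,0,0,0,0,0,0],
  [0.1,0,0,0,0,0,0],
  [0.1,0,0,0,0,0,0],
  [0.1,0,0,0,0,0,0],
], newtons=50)

```text
time: 11.95
position: [0.3693, 0.2734, 0.0207]
tcp_rot: [-3.13, -0.024, -0.02]
contact_force: [-0.9, -1.1, 4.5]
opening: 0.0263
```

Call:
drive_tool([
  [0.1,0,0,0.01,0,0,0],
  [0.1,0,0,0.03,0,0,0],
  [0.1,0,0,0.06,0,0,0],
  [0.1,0,0,0.1,0,0,0],
  [0.1,0.01,-0.01,0.13,0,0,0],
  [0.1,0.03,-0.03,0.15,0,0,0],
  [0.1,0.055,-0.06,0.15,0,0,0],
  [0.1,0.08,-0.09,0.15,0,0,0],
  [0.1,0.105,-0.12,0.15,0,0,0],
  [0.1,0.13,-0.15,0.15,0,0,0],
])

```text
time: 12.78
position: [0.5, 0.1217, 0.1721]
tcp_rot: [-3.131, -0.025, -0.023]
contact_force: [-0.1, 0.6, -2.6]
opening: 0.0265
```

Call:
drive_tool([
  [0.1,0.015,-0.012,0,0,0,0],
  [0.1,0.033,-0.027,0,0,0,0],
  [0.1,0.033,-0.027,0,0,0,0],
  [0.1,0.033,-0.027,0,0,0,0],
])

```text
time: 13.12
position: [0.5334, 0.0935, 0.1726]
tcp_rot: [-3.131, -0.02, -0.023]
contact_force: [-0.2, 0.7, -3.2]
opening: 0.0267
```

```bash
python3 - <<'E'
from h import *
s=sensors.read_state();print(s['position'],s['tcp_rot'],s['opening'])
c=cam('wrist'); save(c,'w11.png')
np.savez('w110.npz',**{k:c[k] for k in('img','depth','camera_matrix','R','t')})
c=cam('side'); save(c,'s11.png',(150,100,350,300),3)
E
```

```text
[0.5334 0.0935 0.1726] [-3.1308 -0.0203 -0.0231] 0.026676398378927452
```

View pics/w11.png

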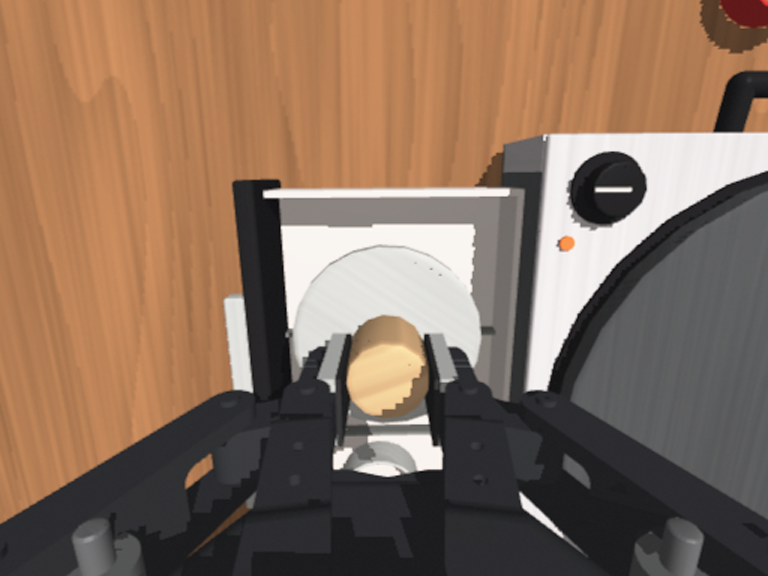

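View pics/s11.png

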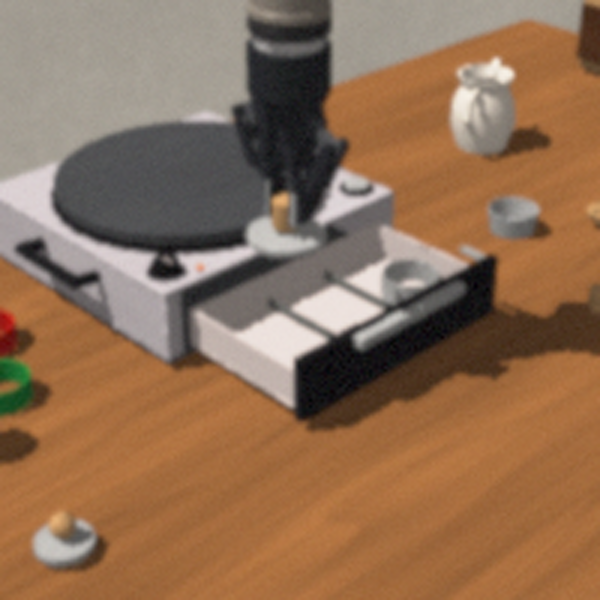

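The press hangs level over the left bay, with its disc at (387,330) in the wrist view. Lowering it.

Call:
drive_tool([
  [0.1,0,0.002,-0.035,0,0,0],
  [0.1,0,0.002,-0.07,0,0,0],
  [0.1,0,0.002,-0.095,0,0,0],
  [0.1,0,0.002,-0.112,0,0,0],
  [0.1,0,0.002,-0.122,0,0,0],
  [0.1,0,0.002,-0.127,0,0,0],
  [0.1,0,0.002,-0.129,0,0,0],
  [0.1,0,0.002,-0.13,0,0,0],
])

```text
time: 13.88
position: [0.5327, 0.0982, 0.0433]
tcp_rot: [-3.13, -0.028, -0.025]
contact_force: [0.8, -0.4, -2.7]
opening: 0.0263
```

Call:
drive_tool([
  [0.1,0,-0.003,-0.001,0,0,0],
  [0.1,0,-0.003,-0.002,0,0,0],
  [0.3,0,-0.003,-0.001,0,0,0],
  [0.6,0,-0.003,0,0,0,0],
  [0.6,0,-0.003,0,0,0,0],
  [0.6,0,-0.003,0.01,0,0,0],
  [0.6,0,-0.003,0.03,0,0,0],
  [0.6,0,-0.003,0.06,0,0,0],
  [0.6,0,-0.003,0.1,0,0,0],
  [0.6,0,-0.003,0.13,0,0,0],
])

```text
time: 14.72
position: [0.5332, 0.0959, 0.1766]
tcp_rot: [-3.13, -0.029, -0.028]
contact_force: [1.2, 0.5, 0.7]
opening: 0.0515
```

```bash
python3 - <<'E'
from h import *
s=sensors.read_state();print(s['position'],s['tcp_rot'],s['opening'],s['joint_pos'])
c=cam('wrist'); save(c,'w12.png')
np.savez('w120.npz',**{k:c[k] for k in('img','depth','camera_matrix','R','t')})
E
```

```text
[0.5332 0.0959 0.1766] [-3.1295 -0.0289 -0.0284] 0.05145152072381557 [ 0.3977  0.3219 -0.7834  1.8595  0.2557  1.043  -0.467 ]
```

View pics/w12.png

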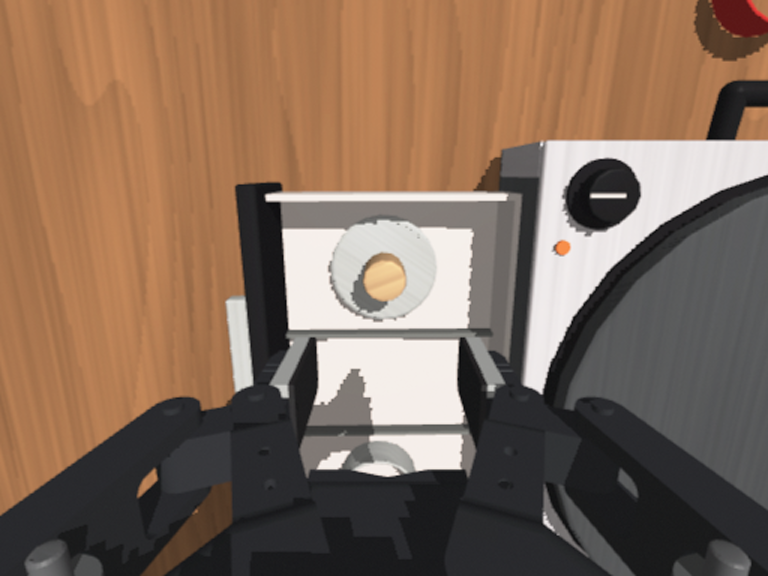

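Call:
drive_tool([
  [0.6,-0.016,-0.035,0.01,0,0,-4],
  [0.6,-0.032,-0.07,0.015,0,0,-8],
  [0.6,-0.048,-0.105,0.02,0,0,-12],
  [0.6,-0.064,-0.14,0.02,0,0,-16],
  [0.6,-0.08,-0.175,0.02,0,0,-20],
  [0.6,-0.096,-0.21,0.02,0,0,-24],
  [0.6,-0.112,-0.245,0.02,0,0,-28],
  [0.6,-0.128,-0.28,0.02,0,0,-32],
  [0.6,-0.144,-0.315,0.02,0,0,-36],
  [0.6,-0.16,-0.345,0.02,0,0,-40],
])

```text
time: 15.6
position: [0.3761, -0.25, 0.2032]
tcp_rot: [-2.958, 1.053, -0.052]
contact_force: [-0.1, -1.2, 0.2]
opening: 0.0513
```

Call:
drive_tool([
  [0.6,-0.005,-0.012,0,0,0,0],
  [0.6,-0.005,-0.012,0,0,0,0],
  [0.6,-0.005,-0.012,0,0,0,0],
])

```text
time: 15.85
position: [0.3711, -0.2622, 0.2037]
tcp_rot: [-2.957, 1.055, -0.053]
contact_force: [0.8, 0.7, -0.6]
opening: 0.0514
```

```bash
python3 - <<'E'
from h import *
from scipy.spatial.transform import Rotation as Ro
c=L('w12'); print('press',ray(c,384/1.5-.17,269/1.5-.17,.032))
s=sensors.read_state();print(s['position'],s['tcp_rot'],s['opening'],s['joint_pos'])
Rm=Ro.from_rotvec(s['tcp_rot']).as_matrix(); print(Rm, 'jaw deg',np.degrees(np.arctan2(Rm[1,0],Rm[0,0])))
c=cam('wrist'); save(c,'w13.png')
np.savez('w130.npz',**{k:c[k] for k in('img','depth','camera_matrix','R','t')})
W=pts(c);x,y,z=np.moveaxis(W,2,0)
b=(abs(x-.36)<.09)&(abs(y+.27)<.09)
k=b&(z>.023)&(z<.033); r=cv2.minAreaRect((W[k][:,:2]*1000).astype(np.float32)); print('handle top',r,np.nanmedian(z[k]),k.sum())
p=W[k][:,:2]; p=p-p.mean(0); u,sv,vt=np.linalg.svd(p,full_matrices=False); print('axis deg',np.degrees(np.arctan2(vt[0,1],vt[0,0])))
E
```

```text
press [0.5326 0.0968 0.032 ]
[ 0.3711 -0.2622  0.2037] [-2.9573  1.0555 -0.053 ] 0.05143664310654942 [ 0.9613  0.0669 -0.4521  2.0282  0.0263  1.0202 -0.1885]
[[ 0.7735 -0.633   0.0322]
 [-0.633  -0.7741 -0.0102]
 [ 0.0314 -0.0125 -0.9994]] jaw deg -39.29509182180569
handle top ((375.6803283691406, -254.3643798828125), (71.22037506103516, 21.999652862548828), 51.162208557128906) 0.028198551221368443 1138
axis deg -128.80255504470668
```

View pics/w13.png

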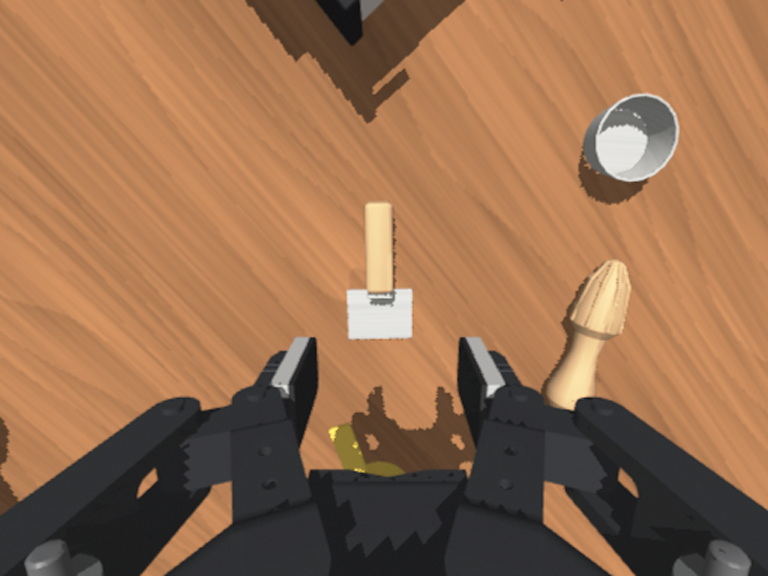

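The scraper is aligned between the jaws, with its handle at (379,250) and its blade at (380,313). The reamer (590,330) and cup (631,138) are clear. I'll correct the small tool tilt while descending.

Call:
drive_tool([
  [0.6,-0.0055,-0.005,-0.035,0.6,1.8,0.5],
  [0.6,-0.0055,-0.005,-0.07,0.6,1.8,0.5],
  [0.6,-0.0055,-0.005,-0.105,0.6,1.8,0.5],
  [0.6,-0.0055,-0.005,-0.14,0.6,1.8,0.5],
  [0.6,-0.0055,-0.005,-0.165,0.6,1.8,0.5],
  [0.6,-0.0055,-0.005,-0.18,0.6,1.8,0.5],
  [0.6,-0.0055,-0.005,-0.188,0.6,1.8,0.5],
  [0.6,-0.0055,-0.005,-0.192,0.6,1.8,0.5],
  [0.6,-0.0055,-0.005,-0.192,0.6,1.8,0.5],
])

```text
time: 16.65
position: [0.367, -0.2652, 0.0116]
tcp_rot: [-2.964, 1.036, -0.001]
contact_force: [0.7, -0.1, 1.1]
opening: 0.0513
```

```bash
python3 - <<'E'
from h import *
from scipy.spatial.transform import Rotation as Ro
s=sensors.read_state();print(s['position'],s['opening'],s['contact_force'])
print(Ro.from_rotvec(s['tcp_rot']).as_matrix())
E
```

```text
[ 0.367  -0.2652  0.0116] 0.05130760933319583 [ 0.7375 -0.1347  1.1383]
[[ 0.7823 -0.6229  0.001 ]
 [-0.6229 -0.7823  0.0012]
 [ 0.     -0.0016 -1.    ]]
```

Call:
drive_tool([
  [0.1,0,0,0,0,0,0],
  [0.1,0,0,0,0,0,0],
  [0.1,0,0,0,0,0,0],
  [0.1,0,0,0,0,0,0],
  [0.1,0,0,0,0,0,0],
  [0.1,0,0,0,0,0,0],
], newtons=40)

```text
time: 17.15
position: [0.3683, -0.2658, 0.0129]
tcp_rot: [-2.965, 1.036, -0.006]
contact_force: [0.3, 1.9, 6.9]
opening: 0.0211
```

Call:
drive_tool([
  [0.1,0,0,0.01,0,0,0],
  [0.1,0,0,0.03,0,0,0],
  [0.1,0,0,0.06,0,0,0],
  [0.1,0,0,0.1,0,0,-5],
  [0.1,0.01,0.015,0.13,0,0,-11],
  [0.1,0.025,0.04,0.15,0,0,-17],
  [0.1,0.04,0.07,0.165,0,0,-23],
  [0.1,0.06,0.1,0.165,0,0,-29],
  [0.1,0.08,0.13,0.165,0,0,-35],
  [0.1,0.1,0.16,0.165,0,0,-41],
])

```text
time: 17.98
position: [0.4662, -0.1087, 0.1792]
tcp_rot: [2.422, -2.0, 0.008]
contact_force: [-0.1, -1.1, -2.7]
opening: 0.0209
```

```bash
python3 - <<'E'
from h import *
from scipy.spatial.transform import Rotation as Ro
s=sensors.read_state();print(s['position'],s['opening'],s['contact_force'])
R=Ro.from_rotvec(s['tcp_rot']).as_matrix();print(R,np.degrees(np.arctan2(R[1,0],R[0,0])))
c=cam('side'); save(c,'s14.png',(150,100,400,300),3)
E
```

```text
[ 0.4662 -0.1087  0.1792] 0.020878413003733994 [-0.1233 -1.0863 -2.6547]
[[ 0.1893 -0.9819  0.0037]
 [-0.9819 -0.1893 -0.004 ]
 [ 0.0046 -0.0029 -1.    ]] -79.08601198172421
```

View pics/s14.png

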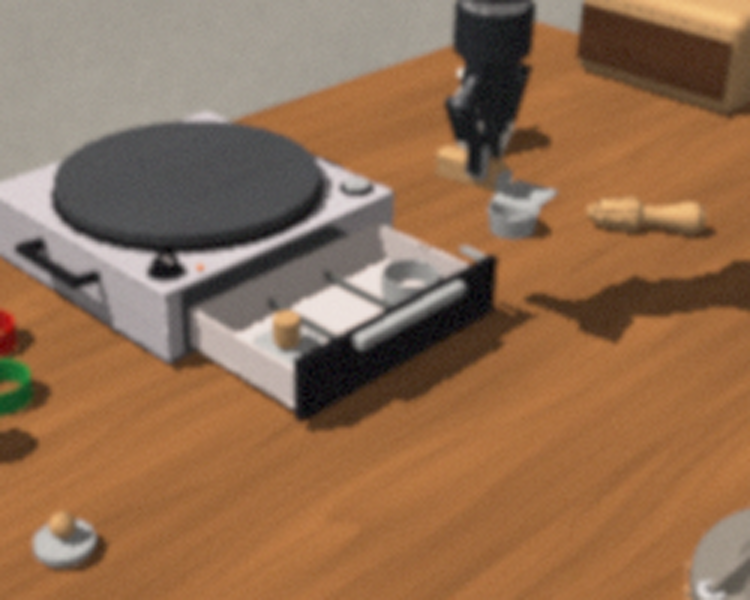

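The scraper is held level in the side view at (500,170) in the crop; press and ring sit in their bays. Moving over the middle bay.

Call:
drive_tool([
  [0.1,0.02,0.028,0,0,0,-5],
  [0.1,0.04,0.056,0,0,0,-10],
  [0.1,0.06,0.084,0,0,0,-10],
  [0.1,0.076,0.106,0,0,0,-10],
  [0.1,0.083,0.114,0,0,0,-10],
  [0.1,0.083,0.114,0,0,0,-10],
  [0.1,0.083,0.114,0,0,0,-10],
])

```text
time: 18.62
position: [0.5531, 0.0126, 0.1796]
tcp_rot: [-2.241, 2.195, -0.009]
contact_force: [-0.7, -0.7, -0.6]
opening: 0.0214
```

```bash
python3 - <<'E'
from h import *
from scipy.spatial.transform import Rotation as Ro
s=sensors.read_state();print(s['position'],s['opening'],s['contact_force'])
R=Ro.from_rotvec(s['tcp_rot']).as_matrix();print(R,np.degrees(np.arctan2(R[1,0],R[0,0])))
c=cam('wrist'); save(c,'w15.png')
c=cam('side'); save(c,'s15.png',(150,100,400,300),3)
E
```

```text
[0.5531 0.0126 0.1796] 0.02136573907137002 [-0.7172 -0.6877 -0.576 ]
[[ 0.0207 -0.9998  0.0079]
 [-0.9998 -0.0207 -0.0005]
 [ 0.0007 -0.0079 -1.    ]] -88.81664100074283
```

View pics/w15.png

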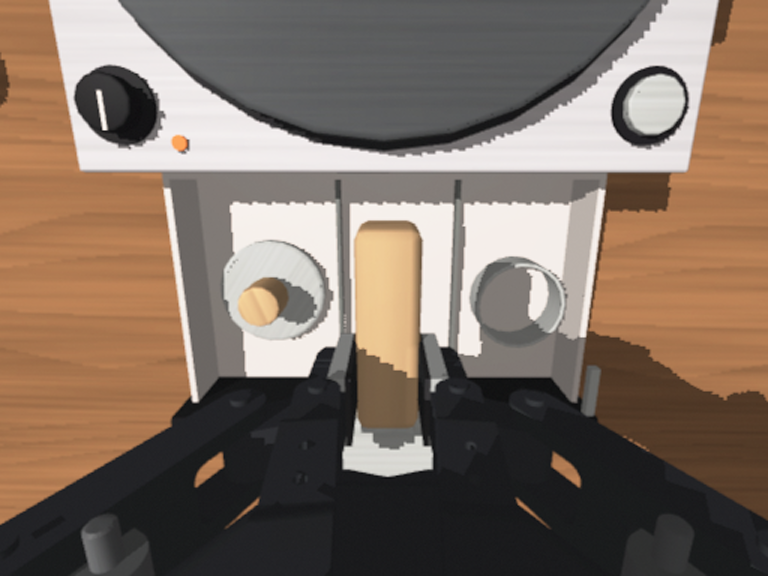

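View pics/s15.png

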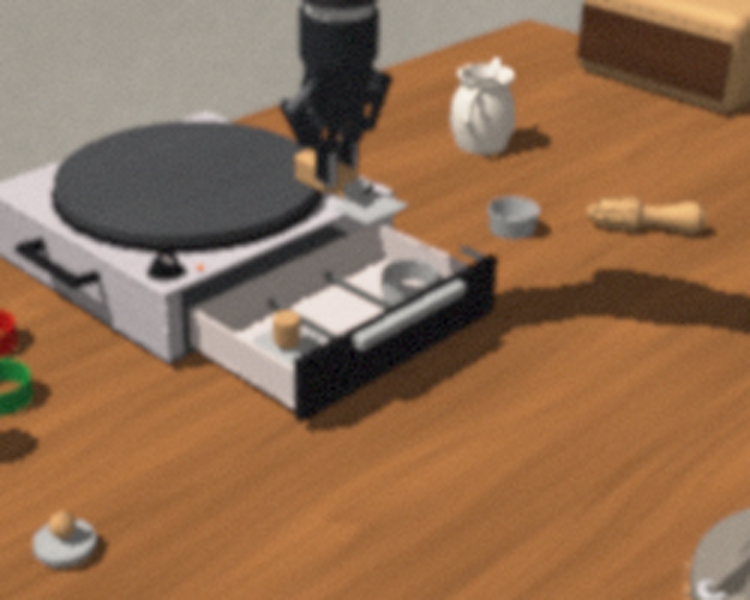

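Call:
drive_tool([
  [0.1,-0.004,-0.008,-0.01,0,0,0],
  [0.1,-0.004,-0.008,-0.04,0,0,0],
  [0.1,-0.004,-0.008,-0.07,0,0,0],
  [0.1,-0.004,-0.008,-0.1,0,0,0],
  [0.1,-0.004,-0.008,-0.12,0,0,0],
  [0.1,-0.004,-0.008,-0.133,0,0,0],
  [0.1,-0.004,-0.008,-0.139,0,0,0],
  [0.1,-0.004,-0.008,-0.142,0,0,0],
  [0.1,-0.004,-0.008,-0.143,0,0,0],
])

```text
time: 19.47
position: [0.5491, 0.0025, 0.0368]
tcp_rot: [-2.237, 2.199, -0.011]
contact_force: [0.0, 1.3, -0.3]
opening: 0.0214
```

Call:
drive_tool([
  [0.1,0,0.002,-0.001,0,0,0],
  [0.1,0,0.002,-0.002,0,0,0],
  [0.1,0,0.002,-0.002,0,0,0],
  [0.3,0,0.002,-0.001,0,0,0],
  [0.5,0,0.002,0,0,0,0],
  [0.5,0,0.002,0,0,0,0],
  [0.5,0,0.002,0.02,0,0,0],
  [0.5,0,0.002,0.05,0,0,0],
  [0.5,0,0.002,0.09,0,0,0],
  [0.5,0,0.002,0.13,0,0,0],
])

```text
time: 20.3
position: [0.5482, 0.0046, 0.1678]
tcp_rot: [-2.238, 2.199, -0.009]
contact_force: [0.9, -0.1, -0.1]
opening: 0.0426
```

```bash
python3 - <<'E'
from h import *
s=sensors.read_state();print(s['position'],s['opening'],s['contact_force'])
c=cam('wrist'); save(c,'w16.png')
np.savez('w160.npz',**{k:c[k] for k in('img','depth','camera_matrix','R','t')})
E
```

```text
[0.5482 0.0046 0.1678] 0.04259391125036255 [ 0.854  -0.0526 -0.0961]
```

View pics/w16.png

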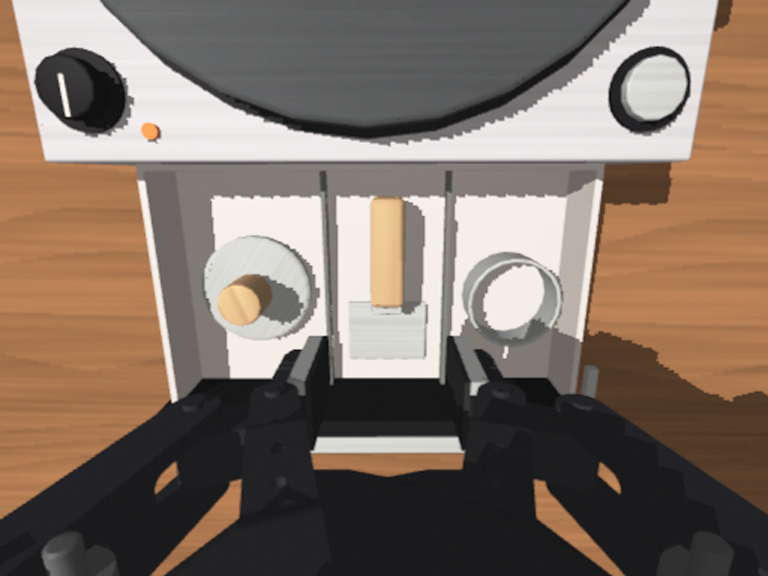

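The scraper lies lengthwise in the middle bay at (387,275), the press is at (258,288) and the ring at (512,297). A quick numeric check next, then the push.

```bash
python3 - <<'E'
from h import *
c=L('w16'); g=lambda u,v,z: ray(c,u/1.5-.17,v/1.5-.17,z)
yaw=.0155; o=np.array([.4387,.0122])
def d(P): v=P[:2]-o; return np.array([v[0]+yaw*v[1],v[1]-yaw*v[0]])*1000
print('ring',d(g(511.5,297,.048)),'press',d(g(258.5,287,.032)),'handle end/blade end',d(g(387,198,.04)),d(g(387,359,.024)),'handle mid',d(g(387,250,.050)))
print('lip',g(313,452,.08),g(462,451,.08))
W=pts(c); print(W[int(330/1.5),int(365/1.5)],W[int(330/1.5),int(415/1.5)],'handle',W[int(230/1.5),257],W[int(290/1.5),257])
E
```

```text
ring [ 95.2402 -91.3733] press [97.5546 80.4384] handle end/blade end [158.9152  -8.9936] [39.2146 -9.1004] handle mid [127.0451  -9.013 ]
lip [0.4384 0.0509 0.08  ] [ 0.4406 -0.0453  0.08  ]
[0.5015 0.0204 0.0256] [ 0.5019 -0.0159  0.0251] handle [0.5787 0.0062 0.0501] [0.5396 0.0055 0.0502]
```

Call:
drive_tool([
  [0.2,-0.02,0.002,0.005,0,0,0],
  [0,-0.05,0.004,0.005,0,0,0],
  [0,-0.08,0.006,0.005,0,0,0],
  [0,-0.11,0.008,0.005,0,0,0],
  [0,-0.13,0.008,0.005,0,0,0],
  [0,-0.138,0.008,0.005,0,0,0],
  [0,-0.138,0.008,0.005,0,0,0],
  [0,-0.138,0.008,0.005,0,0,0],
])

```text
time: 21.02
position: [0.4173, 0.0133, 0.1822]
tcp_rot: [-2.229, 2.191, -0.03]
contact_force: [0.3, 0.5, 0.0]
opening: 0.0002
```

```bash
python3 - <<'E'
from h import *
from scipy.spatial.transform import Rotation as Ro
s=sensors.read_state();print(s['position'],s['opening'],s['contact_force'])
print(Ro.from_rotvec(s['tcp_rot']).as_matrix())
c=cam('wrist'); save(c,'w17.png')
E
```

```text
[0.4173 0.0133 0.1822] 0.00022630497875536463 [0.3413 0.4523 0.0055]
[[ 0.017  -0.9996  0.0247]
 [-0.9999 -0.0171 -0.0021]
 [ 0.0025 -0.0246 -0.9997]]
```

View pics/w17.png

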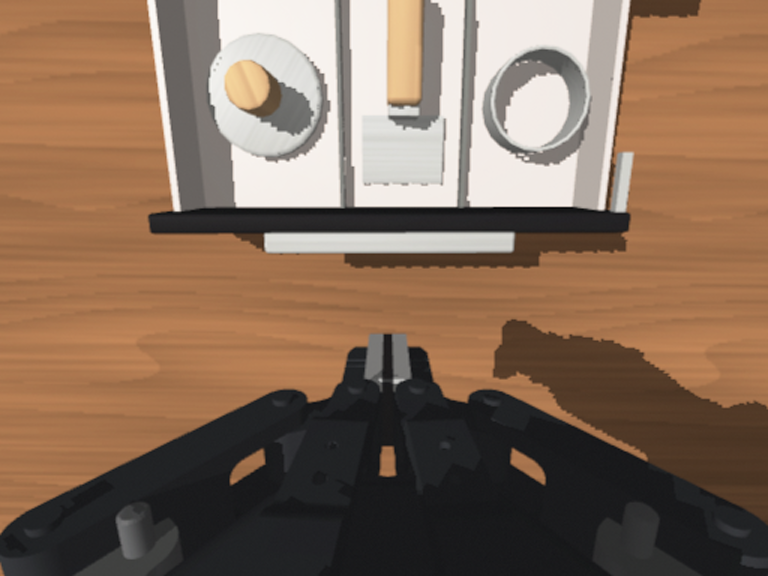

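The wrist view shows all three lying flat in their bays, with the lip at (389,243) ahead of the closed fingers. Lowering in front of it.

Call:
drive_tool([
  [0,-0.005,0,-0.02,0,1.4,0],
  [0,-0.005,0,-0.045,0,1.4,0],
  [0,-0.005,0,-0.07,0,1.4,0],
  [0,-0.005,0,-0.09,0,1.4,0],
  [0,-0.005,0,-0.105,0,1.4,0],
  [0,-0.005,0,-0.115,0,1.4,0],
  [0,-0.005,0,-0.122,0,1.4,0],
  [0,-0.005,0,-0.122,0,1.4,0],
])

```text
time: 21.73
position: [0.4128, 0.0137, 0.0592]
tcp_rot: [2.239, -2.201, -0.001]
contact_force: [0.2, 0.0, 0.5]
opening: -0.0002
```

```bash
python3 - <<'E'
from h import *
s=sensors.read_state();print(s['position'],s['tcp_rot'],s['contact_force'],s['joint_pos'])
c=cam('side'); save(c,'s18.png',(200,130,400,280),4)
E
```

```text
[0.4128 0.0137 0.0592] [ 2.2394 -2.201  -0.0015] [0.2144 0.0397 0.4935] [ 0.3971  0.2512 -0.5929  2.2332  0.2144  0.712  -1.8983]
```

View pics/s18.png

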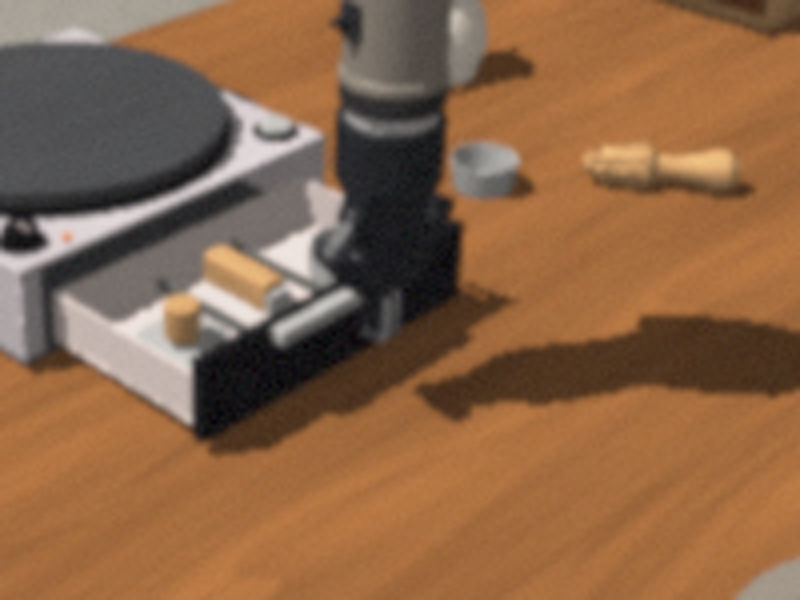

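The fingers stand just in front of the lip. Pushing gently.

Call:
drive_tool([
  [0,0.006,0,0,0,0,0],
  [0,0.013,0,0,0,0,0],
  [0,0.022,0,0,0,0,0],
  [0,0.033,0,0,0,0,0],
  [0,0.045,0.001,0,0,0,0],
  [0,0.057,0.001,0,0,0,0],
  [0,0.069,0.001,0,0,0,0],
  [0,0.081,0.001,0,0,0,0],
  [0,0.092,0.001,0,0,0,0],
  [0,0.102,0.001,0,0,0,0],
])

```text
time: 22.62
position: [0.5148, 0.0151, 0.0602]
tcp_rot: [2.238, -2.2, -0.003]
contact_force: [-5.8, 2.2, 4.2]
opening: -0.0001
```

Call:
drive_tool([
  [0,0.01,0,0,0,0,0],
  [0,0.02,0,0,0,0,0],
  [0,0.03,0,0,0,0,0],
  [0,0.04,0,0,0,0,0],
  [0,0.05,0,0,0,0,0],
  [0,0.058,0,0,0,0,0],
  [0,0.063,0,0,0,0,0],
  [0,0.067,0,0,0,0,0],
])

```text
time: 23.28
position: [0.5792, 0.0164, 0.0601]
tcp_rot: [2.235, -2.196, -0.012]
contact_force: [-7.5, 2.0, 4.2]
opening: 0.0001
```

```bash
python3 - <<'E'
from h import *
s=sensors.read_state();print(s['position'],s['tcp_rot'],s['contact_force'])
c=cam('side'); save(c,'s19.png',(200,130,400,280),4)
E
```

```text
[0.5792 0.0164 0.0601] [ 2.2348 -2.1964 -0.0117] [-7.4614  2.0214  4.2282]
```

View pics/s19.png

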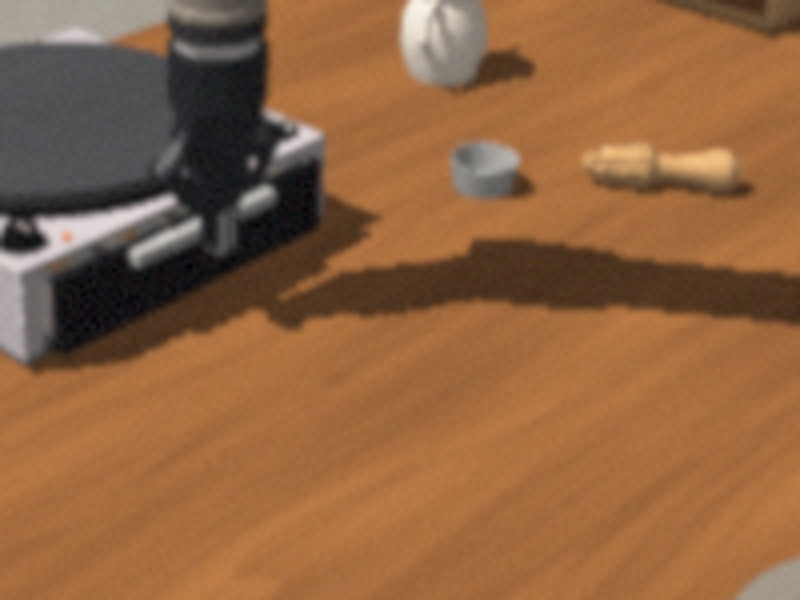

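Call:
drive_tool([
  [0,0.004,0,0,0,0,0],
  [0,0.008,0,0,0,0,0],
  [0,0.012,0,0,0,0,0],
  [0,0.014,0,0,0,0,0],
  [0,0.016,0,0,0,0,0],
])

```text
time: 23.75
position: [0.5956, 0.0166, 0.0601]
tcp_rot: [2.235, -2.197, -0.013]
contact_force: [-9.8, 2.3, 6.5]
opening: 0.0001
```

Call:
drive_tool([
  [0,0.002,0,0,0,0,0],
  [0,0.004,0,0,0,0,0],
  [0,0.006,0,0,0,0,0],
])

```text
time: 24.0
position: [0.5956, 0.0166, 0.0602]
tcp_rot: [2.225, -2.189, -0.026]
contact_force: [-20.6, 0.5, 17.5]
opening: 0.0002
```

It's at the stop: no further travel, and the force has risen to about 20 N. Backing off and up.

Call:
drive_tool([
  [0,-0.005,0,0,0,0,0],
  [0,-0.015,0,0,0,0,0],
  [0,-0.03,0,0,0,0,0],
  [0,-0.05,0,0.01,0,0,0],
  [0,-0.06,0,0.04,0,0,0],
  [0,-0.06,0,0.08,0,0,0],
  [0,-0.06,0,0.12,0,0,0],
  [0,-0.06,0,0.16,0,0,0],
  [0,-0.05,0,0.19,0,0,0],
  [0,-0.04,0,0.2,0,0,0],
])

```text
time: 24.83
position: [0.5592, 0.0167, 0.2669]
tcp_rot: [2.23, -2.196, -0.011]
contact_force: [0.4, -0.0, 0.2]
opening: 0.0001
```

```bash
python3 - <<'E'
from h import *
s=sensors.read_state();print(s['position'],s['contact_force'])
c=cam('wrist'); save(c,'w20.png'); np.savez('w200.npz',**{k:c[k] for k in('img','depth','camera_matrix','R','t')})
c=cam('side'); save(c,'s20.png')
old=L('side')
d=cv2.absdiff(c['img'],old['img']).max(2); 
for nm,P in dict(cup=(.567,-.312,.015),lid=(.463,.401,.02),reamer=(.464,-.433,.02),mill=(.628,.42,.05)).items():
    u,v=proj(c,P).astype(int); print(nm,u,v,d[v-12:v+12,u-15:u+15].max())
E
```

```text
[0.5592 0.0167 0.2669] [ 0.3577 -0.015   0.218 ]
cup 322 172 12
lid 172 276 12
reamer 365 170 12
mill 129 240 12
```

View pics/w20.png

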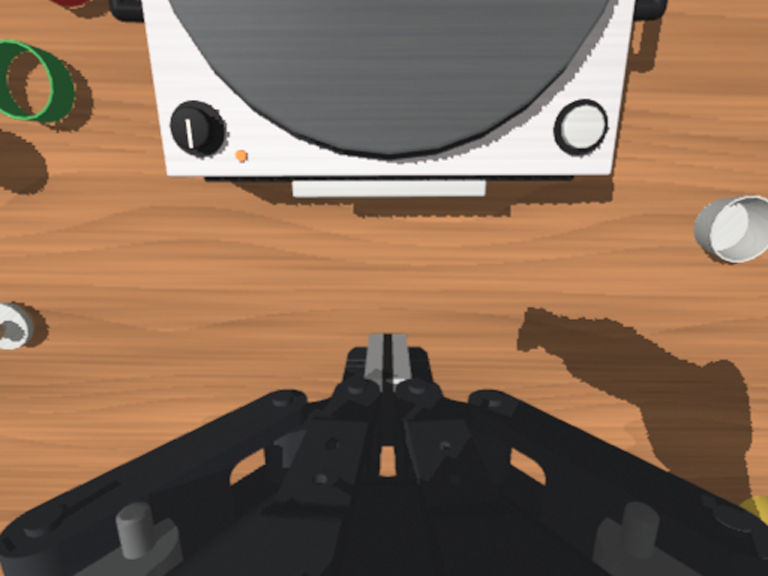

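View pics/s20.png

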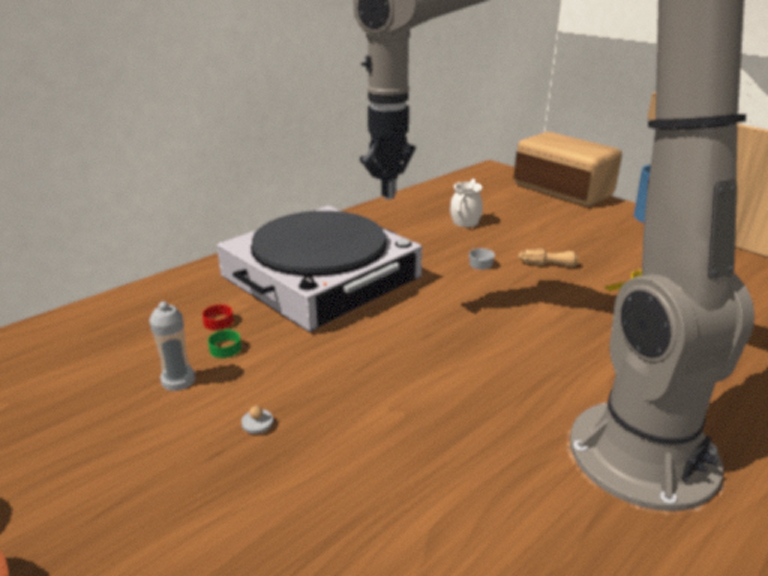

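```bash
python3 - <<'E'
from h import *
c=L('w20'); g=lambda u,v,z: ray(c,u/1.5-.17,v/1.5-.17,z)
print('lip',(g(293,197,.08)+g(486,196,.08))/2)
workorder.sign_off()
E
```

```text
lip [0.6027 0.0152 0.08  ]
the job is handed in; nothing more can be done
```

I pressed the release button and the drawer sprang out. I laid the ring in the right bay, the press in the left and the scraper lengthwise in the middle, pushed the drawer shut and handed the job in at about 25 s.

**In the bays:** just before closing, all three lay flat and released. Offsets from the bay centre lines were about 0.6 mm for the ring, 2.5 mm for the press and under 1 mm for the scraper. I could not see inside the drawer after it shut, so these were not checked again.

**Drawer:** I pushed until it stopped moving, with the sensed force at about 20 N along the push. After I backed off it stayed shut, with the lip's edge measured at x = 0.603 against 0.604 at the start.

**Bystanders:** the sauce cup, canister lid, reamer and pepper mill show no change from the first side view.

**Robot:** the gripper ended clear of everything, with sensed force near zero.

**Disagreements:** the fixed cameras' first estimates differed from each other by up to about 10 mm. I used the wrist camera's positions for every grasp and placement. No check failed.

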